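Gauge both long edges of a wall-painting slab

ROBOT

A 6-joint arm with a two-finger parallel gripper is mounted at the origin on the work surface. World frame = base frame: x ahead of the robot, y to its left, z up, the work surface at z = 0. Lengths are in mm, angles in rad, forces in N, time in s.
With the tool pointing down it reaches from about 275 to 750 mm from the base axis. Payload 10.2 kg.
Tool frame: the origin (TCP) lies midway between the tips of the shut fingers; the grasp point (between the pads) lies 19 mm behind it; z points along the fingers, y is the line along which they close (so a half turn about z gives the same grasp; the last joint's range is limited). The gripper opens to 85 mm and grips with 20 to 120 N. Pads are 22 mm wide; open, the fingers measure 114 mm over their backs; the gripper's body (76 mm by 85 mm) begins 54 mm behind the grasp point. The pads swing forward as they close: fully open they stand 13 mm farther back than shut.
Start: joints at [0.972, 0.313, 1.498, -0, 1.331, -0.223], TCP at [192.697, 488.364, 231.294] pointing down, gripper open.
Joint ranges: [-2.94, 2.94], [-0.97, 2.17], [0.19, 2.56], [-1.23, 4.37], [0.02, 3.11], [-2.88, 2.88]. Speed limits (rad/s): [2.39, 2.39, 3.01, 3.14, 3.14, 3.14].

INTERFACE

Orientations are given as a unit quaternion [w, x, y, z].
In Python, from rig import ctrl gives the robot as it stands.
- The arm moves only by the tool arm_command, never from a script. Its argument "increments" is a list of rows, each an object with "dr": the turn, a rotation vector about the tool's x, y, z in units of pi/4 rad (1.0 is pi/4 rad), a list of three; "offset": the shift along the tool's x, y, z in units of 120 mm (1.0 is 120 mm), a list of three; "hand": the opening, from -1 (shut) to 1 (fully open). A call has 1 to 8 rows; each row shifts and turns the commanded pose from where the row before left it, along the tool's axes as they then stand; what a row does not reach is not made up. A row lasts 1/10 s, in which the tool goes at most 50 mm and 8.59 degrees, less where a joint would pass 70% of its speed; a pose out of reach is approached as far as the arm can. A call with a number of a shift or a turn outside -1 to 1 is refused whole. A call with a gripper value outside its range is refused whole. The fingers move at their own pace and stop on an object; "grip_force" is the grip in N (left out, the last holds). Time passes only in rows, so rows that do not move let the fingers close. It gives the time, the measured TCP pose, the force, the opening and the grip force at its end, in the units of the state.
- ctrl.sense(): the state, without advancing time (a new reading comes with each control period).
- ctrl.capture(name): name is "side" or "top"; returns the picture (480x640x3 uint8, red, green, blue); there is no depth.
- ctrl.camera_info(name): a dict with "K" (3x3 intrinsics, pixels), "R" (3x3) and "t" (3): a world point X has camera coordinates R X + t. Camera axes: x right, y down, z forward; pixel columns grow to the right and rows downward; lengths in mm; the calibration is good to about 2 mm. A picture is of the moment at which its call begins. camera_info takes no time and is no camera call.
- ctrl.finish_job(): hands the job in; it is judged then, once.
The state is a dict: "time_s": time; "joints": joint angles; "dq": joint speeds; "tau": joint torques, N m; "eef_pos": TCP position; "ee_rot": TCP orientation; "force": force on the tool from outside, world axes, zero at the start; "wrist_torque": the same for the moment, N m; "grip_width": opening from 0.0 (shut) to 1.0 (fully open); "grip_force": force on a finger pad.
Only numpy, scipy, OpenCV 4.12 (cv2) and the standard library are available. Lean on these libraries where they do the work, as an engineer would, in place of code of your own. Each camera call takes 0.05 s, during which the arm holds its last target. There are 200 camera calls.

TASK

Check the straightness of the sawn wall-painting slab on the edge gauge: hold it flat and square, push its painted long edge against the sprung feeler bar and draw it along from the bar's right end to its left end (as seen from the robot), keeping the bar pushed in roughly 5 mm and never driving it home against its stop. Then turn the slab half round and run its bare long edge along the bar from right to left in the same way. Finally set it down, painted face up, on the middle of the wooden carrying board without dropping it, let go, and leave everything else on the table where it is.

Things in the scene. Friction and masses are not known exactly. Their poses are not given: they have to be found in the camera images.
- slab: the workpiece: sawn block of pale wall plaster, 50 mm (x) by 64 mm (y, its long edges) by 40 mm high, 0.2 kg; origin at the centre of its underside, z up. The top 4 mm are a painted skin 34 mm wide, flush with both ends and the +x (painted) long edge and 16 mm short of the -x (bare) edge. Starts flat on the mat, painted edge towards the robot, turned up to 0.8 rad either way
- painted_edge (a point): middle of the slab's painted long edge face (25 mm towards +x from the slab's middle, 18 mm above its underside)
- bare_edge (a point): middle of the slab's bare long edge face (25 mm towards -x, 18 mm above the underside)
- gauge: edge gauge, fixed. Origin on the table under the nominal middle of the feeler bar's front face; x points towards the robot, into the bar, y along the bar to the robot's right. Aluminium bed 8 mm thick, x -100 to 65, y -90 to 90 mm. Steel feeler bar, y -90 to 90 mm, its front face 16 to 38 mm above the table; at rest that face lies anywhere within 7 mm either way of x = 0 and has to be felt
- lamp (a point): middle of the lower edge of the grey lamp panel fixed over the bar, 66 mm above the table at gauge x = -15; from there the panel (210 mm long in y, 12 mm thick) rises leaning 20 degrees out to gauge x = -56, 178 mm up. Posts at gauge x = 52, y = +-98 mm. The slab goes under it but an upright gripper does not: lean the tool about 40 degrees to gauge -x, fingers on the slab's two ends
- feeler (a joint): how far the feeler bar is pushed in (m): 0 at rest, grows towards the gauge's +x, stop at 0.014. Its spring starts at 2.5 N and adds 0.5 N per mm
- mat: cardboard mat, fixed, 150 x 150 x 5 mm, flat, where the slab starts; origin at the centre of its underside. Free to use for setting the slab down and regrasping
- board: wooden carrying board, fixed: plywood 150 mm (x) by 170 mm (y), its deck 8 mm above the table, with a wooden strip 10 mm wide and 16 mm high along its edges at y = +-80 mm; origin at the centre of its underside. It and the mat stand left and right of the gauge, either way round
- frag_long: irregular plaster fragment about 100 x 50 x 26 mm, lying flat; leave it alone. Origin: centre of its underside
- frag_round: irregular roundish plaster fragment about 65 mm across, 30 mm high; leave it alone. Origin: centre of its underside
- brush: small hand brush lying flat; leave it alone
- spatula: spatula lying flat; leave it alone
- jar: closed jar 64 mm across, 75 mm high, standing; leave it alone. Origin: centre of its foot
- small_jar: closed jar 44 mm across, 55 mm high, standing; leave it alone. Origin: centre of its foot
Mind the look-alikes: they are no part of the job. Leave any green look-alike of the slab alone.

How it is judged:
By the outcome, as a careful person would: the job done as asked, in the order asked, and still so for the second after the job is handed in, with the robot touching nothing.
It also fails if it takes over 72 s, if anything falls off the work surface, if the arm or the gripper's body presses on something with over 40 N, if the wrist force passes 120 N, or if a joint passes its speed limit or range.

## Working session

There is one attempt and no reset: what is moved stays moved. The work goes in short steps, Python scripts to look and compute and a tool call to move; the robot and the scene stay as the last step left them, time stands still between calls to the robot, and variables do not carry over. Pictures are saved under pics/ and viewed, at most 10 in all, crops included, and the job is handed in when it is done.

Besides the shell and the picture viewer there is one more tool, called after "Emit:" as a command line: name --argument value ..., lists and objects as JSON in quotes. arm_command: Moves the arm, as the interface text tells. Shifts and turns lie within -1 to 1; 1 stands for 120 mm of shift or pi/4 rad of turn. Its arguments: {"type":"object","properties":{"increments":{"type":"array"},"grip_force":{"type":"number"}},"required":["increments"]}

```bash
mkdir -p pics; ls; python3 - <<'E'
from rig import ctrl
import cv2
for n in("top","side"):
    im=ctrl.capture(n); cv2.imwrite(f"pics/{n}0.png",im[:,:,::-1])
    c=ctrl.camera_info(n); print(n,c)
print(ctrl.sense())
E
```

```text
pics
top {'K': array([[517.85271448,   0.        , 318.25265894],
       [  0.        , 517.85271448, 237.48833395],
       [  0.        ,   0.        ,   1.        ]]), 'R': array([[ 2.71686791e-02, -9.99630858e-01, -1.00518718e-04],
       [-9.88146731e-01, -2.68413566e-02, -1.51147540e-01],
       [ 1.51089047e-01,  4.20580625e-03, -9.88511209e-01]]), 't': array([   3.38719634,  534.88984713, 1100.17869276])}
side {'K': array([[568.52441578,   0.        , 319.97848757],
       [  0.        , 568.52441578, 234.16646337],
       [  0.        ,   0.        ,   1.        ]]), 'R': array([[ 0.8923339 , -0.45094208,  0.01978503],
       [-0.26983502, -0.56806756, -0.77748846],
       [ 0.3618415 ,  0.68844062, -0.62858591]]), 't': array([-501.4467784 ,  213.24902939, 1259.74582171])}
{'time_s': 0.1, 'joints': array([ 9.71614277e-01,  3.13389708e-01,  1.49837298e+00,  2.73782300e-05,
        1.33101935e+00, -2.23411731e-01]), 'dq': array([ 3.89124029e-04, -1.98997930e-04, -2.94899358e-03, -5.03929059e-04,
       -1.04170881e-03, -2.22178033e-05]), 'tau': array([ 3.98028729e-03, -4.12903976e+01, -2.60142356e+01, -1.33285057e-04,
        2.96532919e-03,  3.61545290e-05]), 'eef_pos': array([192.54239615, 488.16271296, 230.79006248]), 'ee_rot': array([-2.49943746e-04,  1.86784860e-01,  9.82400663e-01, -5.39781215e-04]), 'force': array([-0.3058298 ,  0.08457605,  0.94578314]), 'wrist_torque': array([ 0.02209373,  0.04197596, -0.02812515]), 'grip_force': 0.0, 'grip_width': 1.0000329146321747}
```

View pics/top0.png

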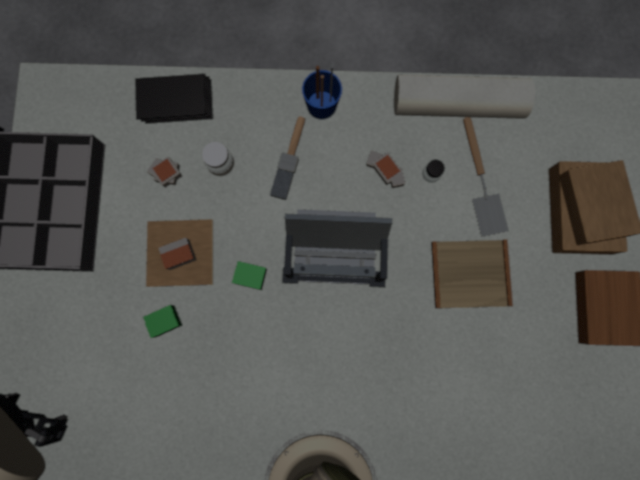

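View pics/side0.png

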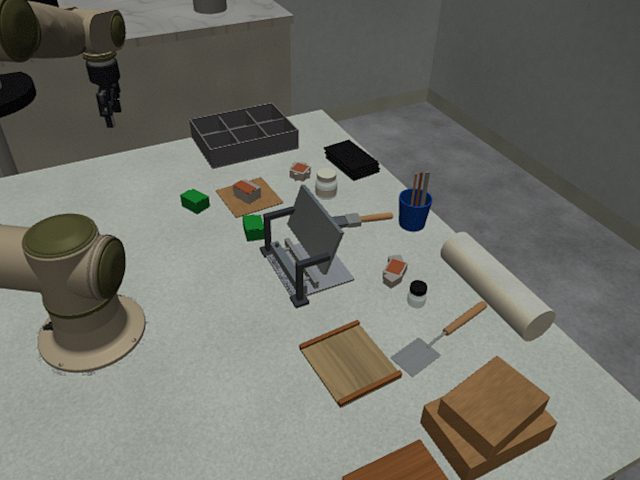

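The top view shows the slab on the mat at about (176,252), with its red painted side towards the robot. The gauge is at (337,250) and the board at (472,273). Green look-alikes are at (162,320) and (249,275). The side view shows the lamp panel leaning away from the robot, so the bar is approached from the far side.

```bash
cat > h.py <<'E'
import numpy as np, cv2
from rig import ctrl
from scipy.spatial.transform import Rotation as R
def ray(n,px,z):
    c=ctrl.camera_info(n); K,Rm,t=(np.array(c[k]) for k in("K","R","t"))
    p=np.atleast_2d(np.array(px,float)); d=(np.linalg.inv(K)@np.c_[p,np.ones(len(p))].T).T@Rm
    o=-Rm.T@t; return o+d*((z-o[2])/d[:,2])[:,None]
def proj(n,X):
    c=ctrl.camera_info(n); q=np.atleast_2d(X)@np.array(c["R"]).T+c["t"]; q=q@np.array(c["K"]).T
    return q[:,:2]/q[:,2:]
def quat(): return R.from_quat(np.roll(ctrl.sense()["ee_rot"],-1))
def blob(n,im,lo,hi,roi,z):
    x0,y0,x1,y1=roi; h=cv2.cvtColor(im,cv2.COLOR_RGB2HSV)[y0:y1,x0:x1]
    m=cv2.inRange(h,np.array(lo),np.array(hi)); c=max(cv2.findContours(m,0,2)[0],key=cv2.contourArea)
    c=c.reshape(-1,2)+[x0,y0]; P=ray(n,c,z)[:,:2].astype(np.float32); return c,cv2.minAreaRect(P),cv2.contourArea(c)
E
python3 - <<'E'
from h import *
t=cv2.imread("pics/top0.png")[:,:,::-1]; s=cv2.imread("pics/side0.png")[:,:,::-1]
hs=cv2.cvtColor(t,cv2.COLOR_RGB2HSV)
for p in[(176,257),(174,244),(155,275),(472,280),(450,250),(437,270)]: print(p,hs[p[1],p[0]],t[p[1],p[0]])
hs2=cv2.cvtColor(s,cv2.COLOR_RGB2HSV)
for p in[(246,187),(240,205),(350,360)]: print(p,hs2[p[1],p[0]])
print("post px->table", ray("top",[(285,281),(385,284)],0))
a=cv2.resize(t[195:300,270:400],None,fx=6,fy=6,interpolation=2)[:,:,::-1]
cv2.imwrite("pics/g.png",cv2.convertScaleAbs(a[:600],alpha=1.6))
b=cv2.resize(s[170:315,230:360],None,fx=4,fy=4,interpolation=2)[:,:,::-1]
cv2.imwrite("pics/g2.png",cv2.convertScaleAbs(b,alpha=1.6))
c=cv2.resize(t[210:300,140:220],None,fx=6,fy=6,interpolation=2)[:,:,::-1]
cv2.imwrite("pics/m.png",cv2.convertScaleAbs(c,alpha=1.6))
E
```

```text
(176, 257) [  9 149  84] [84 49 35]
(174, 244) [ 0  6 89] [89 87 87]
(155, 275) [ 15 108  83] [83 66 48]
(472, 280) [18 79 84] [84 74 58]
(450, 250) [18 82 81] [81 71 55]
(437, 270) [ 14 126  79] [79 58 40]
(246, 187) [  9 171 133]
(240, 205) [ 15 130 129]
(350, 360) [ 19 103 116]
post px->table [[ 439.62355259   90.2993676     0.        ]
 [ 438.99702477 -135.01642296    0.        ]]
```

View pics/g.png

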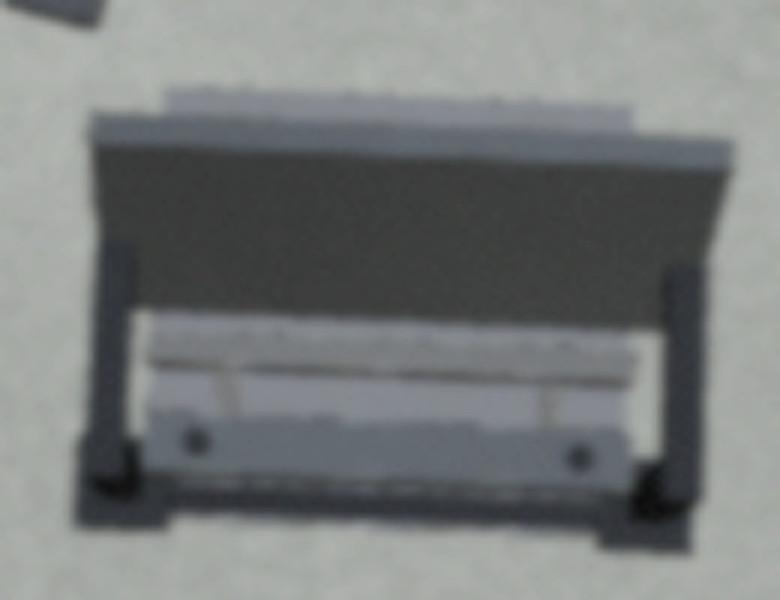

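View pics/g2.png

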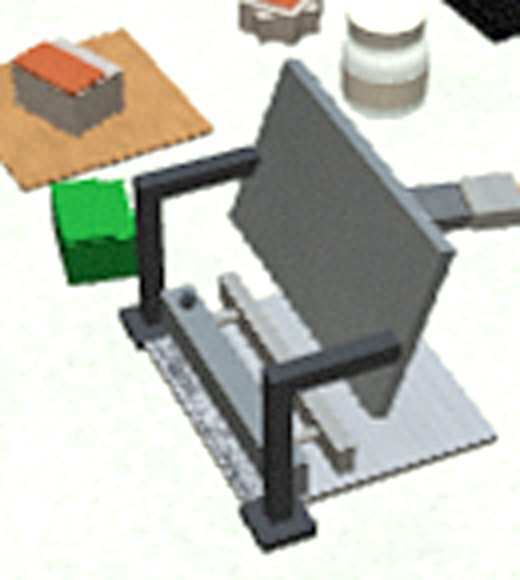

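```bash
python3 - <<'E'
from h import *
np.set_printoptions(precision=1,suppress=True)
t=cv2.imread("pics/top0.png")[:,:,::-1]; s=cv2.imread("pics/side0.png")[:,:,::-1]
g=lambda l:(np.array(l,float)+.5)/6-.5+[270,195]
def show(n,l,z):
    P=ray("top",g(l),z); d=P[-1]-P[0]; print(n,P[:,:2].ravel(),"mid",P.mean(0)[:2],"yaw",np.arctan2(d[0],-d[1]), "len",np.hypot(*d[:2]))
show("bedfar",[(165,90),(635,107)],8)
show("lamp low",[(135,307),(665,327)],66)
show("lamptop",[(93,115),(735,142)],178)
show("bar far top",[(148,340),(635,358)],38)
show("bar near top",[(148,358),(635,382)],38)
show("feet",[(78,525),(690,550)],0)
# side: bar, bed
g2=lambda l:(np.array(l,float)+.5)/4-.5+[230,170]
for nm,l,z in[("bed farR",[(495,437)],8),("bar top R corners",[(355,447),(333,460)],38),("bar top L",[(232,272),(220,280)],38),("panel low",[(378,415),(232,215)],66)]:
    print(nm,ray("side",g2(l),z)[:,:2].ravel())
for lo,hi,roi,z,nm in[((0,120,40),(12,255,255),(155,230,200,275),45,"skin"),((0,60,40),(25,255,255),(140,210,220,295),5,"mat"),((10,50,40),(25,255,255),(425,232,520,312),12,"board"),((45,120,40),(75,255,255),(225,255,275,295),40,"green")]:
    c,r,a=blob("top",t,lo,hi,roi,z); print(nm,r,a,c.min(0),c.max(0))
c,r,a=blob("side",s,(0,140,60),(12,255,255),(225,170,270,205),45); print("skin side",r,a)
# bare pale strip joined with skin -> whole top from side pale? whole slab top
c=ctrl.camera_info("top");print(-np.array(c["R"]).T@c["t"])
E
```

```text
bedfar [ 602.8   68.2  601.  -110.9] mid [601.9 -21.3] yaw -0.009718212376389958 len 179.052296700013
lamp low [ 511.3   73.5  509.2 -116.2] mid [510.2 -21.4] yaw -0.010893575878080427 len 189.76859579535525
lamptop [ 558.6   83.2  555.4 -125.2] mid [557. -21.] yaw -0.015649028503219104 len 208.47289724003087
bar far top [ 503.    69.9  501.2 -108.6] mid [502.1 -19.4] yaw -0.010052774810211428 len 178.51890436976495
bar near top [ 496.3   69.6  492.3 -108.7] mid [494.3 -19.6] yaw -0.022390500182049723 len 178.42035418188033
feet [ 437.    95.7  433.9 -134.1] mid [435.5 -19.2] yaw -0.013581809673071845 len 229.79110056886944
bed farR [ 596.9 -112. ]
bar top R corners [ 501.  -110.6  484.4 -114.8]
bar top L [502.5  69.  492.3  64.9]
panel low [ 511.5 -118.4  512.7   90.5]
skin ((483.4574279785156, 326.4222106933594), (32.5393180847168, 66.01688385009766), 23.066606521606445) 405.5 [160 245] [192 268]
mat ((497.68621826171875, 332.5638122558594), (147.157958984375, 145.75067138671875), 3.290234088897705) 4052.5 [146 220] [211 285]
board ((468.3829650878906, -326.2104187011719), (148.62722778320312, 170.94906616210938), 3.132387638092041) 4869.5 [432 239] [512 307]
green ((447.70794677734375, 166.622314453125), (60.81914520263672, 43.717586517333984), 77.62191009521484) 515.5 [234 263] [264 287]
skin side ((481.3868103027344, 325.62933349609375), (34.32322311401367, 63.52131652832031), 23.43582534790039) 124.5
[ 362.2   13.1 1168.4]
```

View pics/m.png

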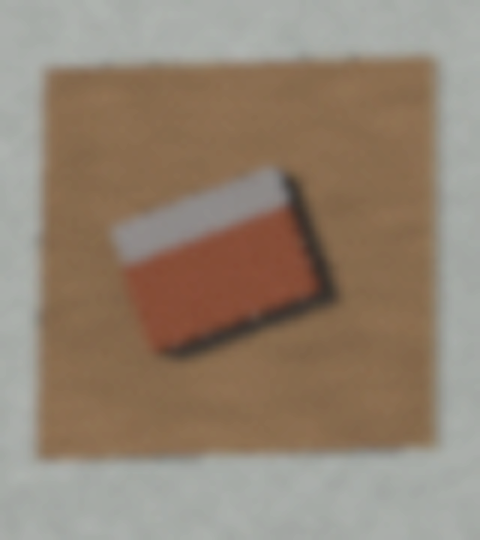

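```bash
cat >> h.py <<'E'
C=np.array([489.8,329.2]); SU=np.array([-.919,-.394,0])      # slab centre and +x on the mat
G=np.array([501.5,-20.5]); GX=np.array([-1,.0105,0]); GY=np.array([-.0105,-1,0])
def pose(u,lean,vs=1):
    """tool pointing down, leaned so its z gains +u; y along up x u (sign vs)"""
    u=np.array(u,float)/np.linalg.norm(u); z=np.array([0,0,-np.cos(lean)])+np.sin(lean)*u
    y=vs*np.cross(u,[0,0,1]); return R.from_matrix(np.c_[np.cross(y,z),y,z])
def plan(p,r,n,p0=None,r0=None):
    s=ctrl.sense(); p0=s["eef_pos"] if p0 is None else p0; r0=quat() if r0 is None else r0
    w=(r0.inv()*r).as_rotvec(); d=(np.array(p)-p0)/n
    print("rows",n,"dist/row %.1f mm, turn/row %.3f u"%(np.linalg.norm(d),np.linalg.norm(w)/n/(np.pi/4)))
    print("dr",np.round(w/n/(np.pi/4),3).tolist())
    for k in range(n):
        o=(r0*R.from_rotvec(w*k/n)).inv().apply(d)/120; print(k,np.round(o,3).tolist())
    return np.array(p),r
def st():
    s=ctrl.sense(); print({k:np.round(s[k],3).tolist() for k in("time_s","joints","eef_pos","ee_rot","force","grip_width","grip_force")})
E
python3 - <<'E'
from h import *
r=pose(SU,np.radians(45)); print(r.as_matrix().round(3))
pad=np.r_[C,29]-13*SU; z=r.as_matrix()[:,2]; tcp=pad+26*z; print("grasp tcp",tcp)
plan(tcp-90*z+[0,0,20],r,16)
E
```

```text
[[-0.65  -0.394 -0.65 ]
 [-0.279  0.919 -0.279]
 [ 0.707 -0.    -0.707]]
grasp tcp [484.8496754  327.0776628   10.61522369]
rows 16 dist/row 25.0 mm, turn/row 0.087 u
dr [0.024, 0.059, -0.059]
0 [-0.196, 0.001, 0.071]
1 [-0.199, -0.007, 0.062]
2 [-0.201, -0.015, 0.053]
3 [-0.202, -0.023, 0.044]
4 [-0.203, -0.032, 0.035]
5 [-0.203, -0.041, 0.026]
6 [-0.202, -0.05, 0.018]
7 [-0.2, -0.059, 0.009]
8 [-0.197, -0.068, 0.001]
9 [-0.194, -0.077, -0.006]
10 [-0.189, -0.086, -0.014]
11 [-0.185, -0.095, -0.021]
12 [-0.179, -0.104, -0.027]
13 [-0.172, -0.112, -0.033]
14 [-0.165, -0.121, -0.039]
15 [-0.158, -0.129, -0.044]
```

Emit:
arm_command --increments '[{"dr": [0.024,0.059,-0.059],"offset": [-0.196,0.001,0.071],"hand": 1},{"dr": [0.024,0.059,-0.059],"offset": [-0.199,-0.007,0.062],"hand": 1},{"dr": [0.024,0.059,-0.059],"offset": [-0.201,-0.015,0.053],"hand": 1},{"dr": [0.024,0.059,-0.059],"offset": [-0.202,-0.023,0.044],"hand": 1},{"dr": [0.024,0.059,-0.059],"offset": [-0.203,-0.032,0.035],"hand": 1},{"dr": [0.024,0.059,-0.059],"offset": [-0.203,-0.041,0.026],"hand": 1},{"dr": [0.024,0.059,-0.059],"offset": [-0.202,-0.05,0.018],"hand": 1},{"dr": [0.024,0.059,-0.059],"offset": [-0.2,-0.059,0.009],"hand": 1}]'

```text
time_s: 0.9
eef_pos: [369.0, 419.7, 162.5]
ee_rot: [-0.195, -0.001, 0.98, -0.039]
force: [-0.1, -0.5, 0.5]
grip_width: 1.0
grip_force: 0.0
```

Emit:
arm_command --increments '[{"dr": [0.024,0.059,-0.059],"offset": [-0.197,-0.068,0.001],"hand": 1},{"dr": [0.024,0.059,-0.059],"offset": [-0.194,-0.077,-0.006],"hand": 1},{"dr": [0.024,0.059,-0.059],"offset": [-0.189,-0.086,-0.014],"hand": 1},{"dr": [0.024,0.059,-0.059],"offset": [-0.185,-0.095,-0.021],"hand": 1},{"dr": [0.024,0.059,-0.059],"offset": [-0.179,-0.104,-0.027],"hand": 1},{"dr": [0.024,0.059,-0.059],"offset": [-0.172,-0.112,-0.033],"hand": 1},{"dr": [0.024,0.059,-0.059],"offset": [-0.165,-0.121,-0.039],"hand": 1},{"dr": [0.024,0.059,-0.059],"offset": [-0.158,-0.129,-0.044],"hand": 1}]'

```text
time_s: 1.7
eef_pos: [544.2, 351.8, 94.6]
ee_rot: [-0.374, -0.187, 0.905, -0.075]
force: [1.0, 0.3, 0.9]
grip_width: 0.999
grip_force: 0.0
```

```bash
python3 - <<'E'
from h import *
st()
r=pose(SU,np.radians(45)); z=r.as_matrix()[:,2]; tcp=np.array([484.8,327.1,10.6])
s=ctrl.sense(); print(quat().as_matrix().round(3))
plan(tcp-80*z,r,2)
plan(tcp,r,4,tcp-80*z,r)
im=ctrl.capture("side"); cv2.imwrite("pics/s1.png",im[:,:,::-1])
E
```

```text
{'time_s': 1.7, 'joints': [0.395, 1.288, 0.307, -0.007, 2.331, -1.586], 'eef_pos': [544.224, 351.811, 94.618], 'ee_rot': [-0.374, -0.187, 0.905, -0.075], 'force': [1.028, 0.307, 0.926], 'grip_width': 0.999, 'grip_force': 0.0}
[[-0.65  -0.395 -0.649]
 [-0.283  0.919 -0.276]
 [ 0.706  0.004 -0.708]]
rows 2 dist/row 14.3 mm, turn/row 0.003 u
dr [0.001, 0.001, 0.003]
0 [-0.058, 0.002, 0.104]
1 [-0.058, 0.003, 0.104]
rows 4 dist/row 20.0 mm, turn/row 0.000 u
dr [0.0, 0.0, 0.0]
0 [0.0, 0.0, 0.167]
1 [0.0, 0.0, 0.167]
2 [0.0, 0.0, 0.167]
3 [0.0, 0.0, 0.167]
```

View pics/s1.png

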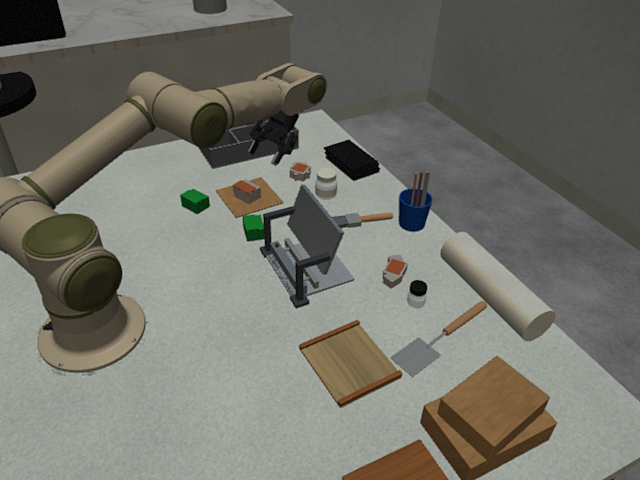

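Emit:
arm_command --increments '[{"dr": [0.001,0.001,0.003],"offset": [-0.058,0.002,0.104],"hand": 1},{"dr": [0.001,0.001,0.003],"offset": [-0.058,0.003,0.104],"hand": 1},{"dr": [0,0,0],"offset": [0,0,0.16],"hand": 1},{"dr": [0,0,0],"offset": [0,0,0.16],"hand": 1},{"dr": [0,0,0],"offset": [0,0,0.16],"hand": 1},{"dr": [0,0,0],"offset": [0,0,0.12],"hand": 1},{"dr": [0,0,0],"offset": [0,0,0.04],"hand": 1},{"dr": [0,0,0],"offset": [0,0,0],"hand": 1}]'

```text
time_s: 2.55
eef_pos: [486.3, 328.7, 12.8]
ee_rot: [-0.374, -0.185, 0.906, -0.077]
force: [-0.4, 0.0, -0.4]
grip_width: 1.003
grip_force: 0.0
```

```bash
python3 - <<'E'
from h import *
st()
r=pose(SU,np.radians(45)); plan([484.8,327.1,10.6],r,1)
im=ctrl.capture("side"); cv2.imwrite("pics/s2.png",cv2.resize(im[130:230,180:340,::-1],None,fx=5,fy=5))
E
```

```text
{'time_s': 2.55, 'joints': [0.397, 1.156, 0.798, -0.005, 1.972, -1.576], 'eef_pos': [486.292, 328.72, 12.82], 'ee_rot': [-0.374, -0.185, 0.906, -0.077], 'force': [-0.358, 0.027, -0.354], 'grip_width': 1.003, 'grip_force': 0.0}
rows 1 dist/row 3.1 mm, turn/row 0.004 u
dr [0.001, 0.002, -0.003]
0 [-0.001, -0.008, 0.025]
```

View pics/s2.png

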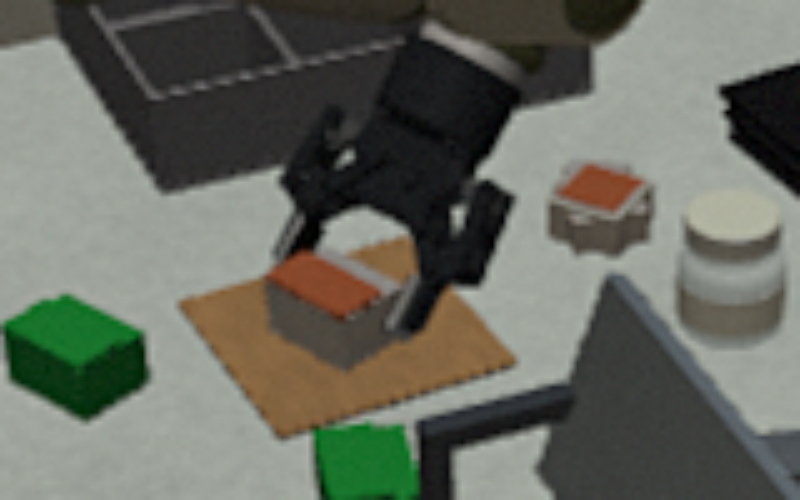

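The leaned, open fingers straddle the slab's two ends. I'll correct the last 3 mm and close.

Emit:
arm_command --increments '[{"dr": [0.001,0.002,-0.003],"offset": [0,-0.008,0.022],"hand": 1},{"dr": [0,0,0],"offset": [0,0,0],"hand": -1},{"dr": [0,0,0],"offset": [0,0,0],"hand": -1},{"dr": [0,0,0],"offset": [0,0,0],"hand": -1},{"dr": [0,0,0],"offset": [0,0,0],"hand": -1},{"dr": [0,0,0],"offset": [0,0,0],"hand": -1}]' --grip_force 60

```text
time_s: 3.2
eef_pos: [485.5, 327.2, 11.4]
ee_rot: [-0.374, -0.186, 0.905, -0.077]
force: [1.6, 0.8, 2.3]
grip_width: 0.743
grip_force: 66.3
```

```bash
python3 - <<'E'
from h import *
st()
p=ctrl.sense()["eef_pos"]; r0=quat()
# slab pose relative to tool (assumed still on the mat): tcp - slab centre in slab frame
v=p-np.r_[C,5]; print("tcp rel slab: x %.1f z %.1f"%(v@SU,v[2]))
p1,_=plan(p+[0,0,75],r0,3,p,r0)
rA=pose(GX,np.radians(45)); z=rA.as_matrix()[:,2]
# pre-gauge: slab centre gauge (-85,78), underside 30
def tcp_at(gx,gy,zu): return np.r_[G,zu]+gx*GX+gy*GY+[0,0,v[2]]+(v@SU)*GX
pre=tcp_at(-90,78,60); print("pre",pre)
plan(pre,rA,16,p1,r0)
E
```

```text
{'time_s': 3.2, 'joints': [0.396, 1.154, 0.806, -0.007, 1.965, -1.58], 'eef_pos': [485.5, 327.209, 11.387], 'ee_rot': [-0.374, -0.186, 0.905, -0.077], 'force': [1.559, 0.785, 2.265], 'grip_width': 0.743, 'grip_force': 66.319}
tcp rel slab: x 4.7 z 6.4
rows 3 dist/row 25.0 mm, turn/row 0.000 u
dr [0.0, 0.0, 0.0]
0 [0.147, -0.0, -0.148]
1 [0.147, -0.0, -0.148]
2 [0.147, -0.0, -0.148]
pre [585.94485697 -99.3952705   66.386527  ]
rows 16 dist/row 27.4 mm, turn/row 0.033 u
dr [-0.023, 0.0, 0.023]
0 [0.021, -0.225, 0.035]
1 [0.016, -0.226, 0.031]
2 [0.012, -0.227, 0.027]
3 [0.008, -0.227, 0.023]
4 [0.004, -0.228, 0.019]
5 [-0.0, -0.228, 0.014]
6 [-0.004, -0.228, 0.01]
7 [-0.009, -0.228, 0.006]
8 [-0.013, -0.228, 0.002]
9 [-0.017, -0.228, -0.002]
10 [-0.021, -0.227, -0.006]
11 [-0.025, -0.227, -0.011]
12 [-0.03, -0.226, -0.015]
13 [-0.034, -0.225, -0.019]
14 [-0.038, -0.224, -0.023]
15 [-0.042, -0.223, -0.027]
```

Emit:
arm_command --increments '[{"dr": [0,0,0],"offset": [0.05,0,-0.05],"hand": -1},{"dr": [0,0,0],"offset": [0.14,0,-0.14],"hand": -1},{"dr": [0,0,0],"offset": [0.147,0,-0.148],"hand": -1},{"dr": [0,0,0],"offset": [0.1,0,-0.1],"hand": -1}]'

```text
time_s: 3.6
eef_pos: [485.4, 327.3, 87.2]
ee_rot: [-0.374, -0.186, 0.905, -0.077]
force: [1.2, -0.7, -1.8]
grip_width: 0.742
grip_force: 66.1
```

```bash
python3 - <<'E'
from h import *
st()
rA=pose(GX,np.radians(45)); w=np.array([586,230,86]); plan(w,rA,8)
plan([585.9,-99.4,66.4],rA,13,w,rA)
E
```

```text
{'time_s': 3.6, 'joints': [0.396, 1.06, 0.791, -0.007, 2.073, -1.581], 'eef_pos': [485.431, 327.291, 87.187], 'ee_rot': [-0.374, -0.186, 0.905, -0.077], 'force': [1.233, -0.75, -1.8], 'grip_width': 0.742, 'grip_force': 66.074}
rows 8 dist/row 17.5 mm, turn/row 0.066 u
dr [-0.047, 0.0, 0.047]
0 [-0.041, -0.134, -0.039]
1 [-0.046, -0.131, -0.044]
2 [-0.05, -0.128, -0.049]
3 [-0.055, -0.124, -0.053]
4 [-0.06, -0.12, -0.058]
5 [-0.064, -0.115, -0.062]
6 [-0.068, -0.111, -0.066]
7 [-0.072, -0.106, -0.07]
rows 13 dist/row 25.4 mm, turn/row 0.000 u
dr [0.0, 0.0, 0.0]
0 [-0.01, -0.211, 0.007]
1 [-0.01, -0.211, 0.007]
2 [-0.01, -0.211, 0.007]
3 [-0.01, -0.211, 0.007]
4 [-0.01, -0.211, 0.007]
5 [-0.01, -0.211, 0.007]
6 [-0.01, -0.211, 0.007]
7 [-0.01, -0.211, 0.007]
8 [-0.01, -0.211, 0.007]
9 [-0.01, -0.211, 0.007]
10 [-0.01, -0.211, 0.007]
11 [-0.01, -0.211, 0.007]
12 [-0.01, -0.211, 0.007]
```

Emit:
arm_command --increments '[{"dr": [-0.047,0,0.047],"offset": [-0.041,-0.134,-0.039],"hand": -1},{"dr": [-0.047,0,0.047],"offset": [-0.046,-0.131,-0.044],"hand": -1},{"dr": [-0.047,0,0.047],"offset": [-0.05,-0.128,-0.049],"hand": -1},{"dr": [-0.047,0,0.047],"offset": [-0.055,-0.124,-0.053],"hand": -1},{"dr": [-0.047,0,0.047],"offset": [-0.06,-0.12,-0.058],"hand": -1},{"dr": [-0.047,0,0.047],"offset": [-0.064,-0.115,-0.062],"hand": -1},{"dr": [-0.047,0,0.047],"offset": [-0.068,-0.111,-0.066],"hand": -1},{"dr": [-0.047,0,0.047],"offset": [-0.072,-0.106,-0.07],"hand": -1}]'

```text
time_s: 4.4
eef_pos: [586.2, 229.3, 84.1]
ee_rot: [-0.382, 0.007, 0.924, 0.003]
force: [-0.9, -0.4, -2.3]
grip_width: 0.74
grip_force: 66.0
```

Emit:
arm_command --increments '[{"dr": [0,0,0],"offset": [-0.01,-0.211,0.007],"hand": -1},{"dr": [0,0,0],"offset": [-0.01,-0.211,0.007],"hand": -1},{"dr": [0,0,0],"offset": [-0.01,-0.211,0.007],"hand": -1},{"dr": [0,0,0],"offset": [-0.01,-0.211,0.007],"hand": -1},{"dr": [0,0,0],"offset": [-0.01,-0.211,0.007],"hand": -1},{"dr": [0,0,0],"offset": [-0.01,-0.211,0.007],"hand": -1},{"dr": [0,0,0],"offset": [-0.01,-0.211,0.007],"hand": -1}]'

```text
time_s: 5.1
eef_pos: [585.2, 51.6, 73.9]
ee_rot: [-0.382, 0.006, 0.924, 0.003]
force: [-0.0, 0.3, -1.7]
grip_width: 0.742
grip_force: 66.2
```

Emit:
arm_command --increments '[{"dr": [0,0,0],"offset": [-0.01,-0.211,0.007],"hand": -1},{"dr": [0,0,0],"offset": [-0.01,-0.211,0.007],"hand": -1},{"dr": [0,0,0],"offset": [-0.01,-0.211,0.007],"hand": -1},{"dr": [0,0,0],"offset": [-0.01,-0.211,0.007],"hand": -1},{"dr": [0,0,0],"offset": [-0.01,-0.211,0.007],"hand": -1},{"dr": [0,0,0],"offset": [-0.01,-0.211,0.007],"hand": -1}]'

```text
time_s: 5.7
eef_pos: [584.9, -100.2, 65.1]
ee_rot: [-0.382, 0.006, 0.924, 0.003]
force: [0.9, 0.4, -2.0]
grip_width: 0.744
grip_force: 66.2
```

```bash
python3 - <<'E'
from h import *
st(); print(quat().as_matrix().round(3))
rA=pose(GX,np.radians(45))
def at(gx,gy,zu): return np.r_[G,zu]+gx*GX+gy*GY+[0,0,6.4]+4.7*GX
a=at(-90,78,9.5); b=at(-40,78,9.5); print(a,b)
plan(a,rA,4); plan(b,rA,5,a,rA)
im=ctrl.capture("top"); cv2.imwrite("pics/t3.png",cv2.convertScaleAbs(cv2.resize(im[150:320,250:450,::-1],None,fx=4,fy=3.5),alpha=1.5))
E
```

```text
{'time_s': 5.7, 'joints': [-0.285, 1.111, 0.748, -0.214, 2.039, -1.864], 'eef_pos': [584.852, -100.238, 65.121], 'ee_rot': [-0.382, 0.006, 0.924, 0.003], 'force': [0.863, 0.396, -1.983], 'grip_width': 0.744, 'grip_force': 66.178}
[[-0.707  0.013 -0.707]
 [ 0.008  1.     0.01 ]
 [ 0.707  0.001 -0.708]]
[585.981   -99.39565  15.9    ] [535.981   -98.87065  15.9    ]
rows 4 dist/row 12.3 mm, turn/row 0.001 u
dr [0.001, 0.0, -0.0]
0 [-0.074, 0.002, 0.071]
1 [-0.074, 0.002, 0.071]
2 [-0.074, 0.002, 0.071]
3 [-0.074, 0.002, 0.071]
rows 5 dist/row 10.0 mm, turn/row 0.000 u
dr [0.0, 0.0, 0.0]
0 [0.059, -0.0, 0.059]
1 [0.059, -0.0, 0.059]
2 [0.059, -0.0, 0.059]
3 [0.059, -0.0, 0.059]
4 [0.059, -0.0, 0.059]
```

View pics/t3.png

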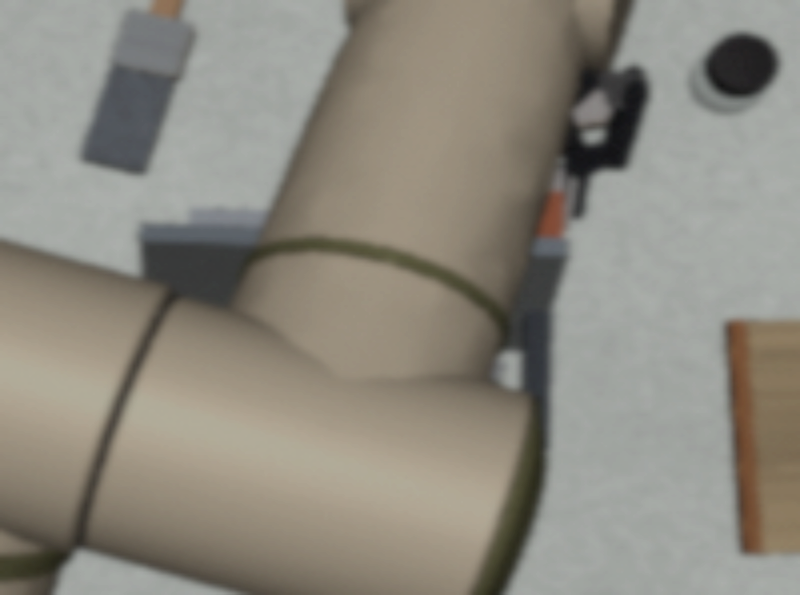

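```bash
python3 - <<'E'
from h import *
D=[(.3134,1.4984,1.331,192.54,488.16,230.8),(1.288,.307,2.331,544.2,351.8,94.6),(1.156,.798,1.972,486.3,328.7,12.8),(1.06,.791,2.073,485.4,327.3,87.2)]
A=[];b=[]
for j2,j3,j5,x,y,z in D:
    r=np.sqrt(x*x+y*y-116**2); c=j2+j3;s=c+j5
    A+=[[np.sin(j2),np.sin(c),np.sin(s),0],[np.cos(j2),np.cos(c),np.cos(s),1]];b+=[r,z]
q,res,_,_=np.linalg.lstsq(np.array(A),np.array(b),rcond=None);print(q,np.array(A)@q-b)
L2,L3,Lt,h=q
j2,c=1.154,1.96
for t in(0,.25,.4,.5,.6,.75,1): print(t, "r %.0f z %.0f"%(L2*np.sin(j2)+t*L3*np.sin(c),h+L2*np.cos(j2)+t*L3*np.cos(c)))
E
```

```text
[439.90418291 388.53221572 257.02292766 162.46018892] [ 0.83593183  0.3804167  -8.25621568 -0.71370081  5.99820145 -0.24925608
  2.1022861   0.58254018]
0 r 402 z 341
0.25 r 492 z 304
0.4 r 546 z 282
0.5 r 582 z 267
0.6 r 618 z 252
0.75 r 672 z 230
1 r 762 z 193
```

Emit:
arm_command --increments '[{"dr": [0.001,0,0],"offset": [-0.074,0.002,0.071],"hand": -1},{"dr": [0.001,0,0],"offset": [-0.074,0.002,0.071],"hand": -1},{"dr": [0.001,0,0],"offset": [-0.074,0.002,0.071],"hand": -1},{"dr": [0.001,0,0],"offset": [-0.065,0.002,0.062],"hand": -1},{"dr": [0,0,0],"offset": [0,0,0],"hand": -1},{"dr": [0,0,0],"offset": [0,0,0],"hand": -1}]'

```text
time_s: 6.35
eef_pos: [586.2, -98.1, 17.4]
ee_rot: [-0.382, 0.005, 0.924, 0.001]
force: [-0.1, 0.0, -2.2]
grip_width: 0.741
grip_force: 66.2
```

```bash
cat >> h.py <<'E'
OFF=[4.7,6.4]; YAW=0
def at(gx,gy,zu): return np.r_[G,zu]+gx*GX+gy*GY+[0,0,OFF[1]]+OFF[0]*GX
def where():
    s=ctrl.sense(); p=s["eef_pos"]; d=p-np.r_[G,0]; f=s["force"]
    print("slab gx %.1f gy %.1f under %.1f | force gx %.2f gy %.2f z %.2f | t %.2f j3 %.2f w %.3f"%(d@GX-OFF[0],d@GY,p[2]-OFF[1],f@GX,f@GY,f[2],s["time_s"],s["joints"][2],s["grip_width"]))
E
python3 - <<'E'
from h import *
where(); rA=pose(GX,np.radians(45)); plan(at(-40,78,10),rA,5)
E
```

```text
slab gx -90.2 gy 76.7 under 11.0 | force gx 0.07 gy -0.01 z -2.21 | t 6.35 j3 0.75 w 0.741
rows 5 dist/row 10.0 mm, turn/row 0.000 u
dr [-0.0, 0.0, -0.0]
0 [0.058, -0.002, 0.06]
1 [0.058, -0.002, 0.06]
2 [0.058, -0.002, 0.06]
3 [0.058, -0.002, 0.06]
4 [0.058, -0.002, 0.06]
```

Emit:
arm_command --increments '[{"dr": [0,0,0],"offset": [0.058,-0.002,0.06],"hand": -1},{"dr": [0,0,0],"offset": [0.058,-0.002,0.06],"hand": -1},{"dr": [0,0,0],"offset": [0.058,-0.002,0.06],"hand": -1},{"dr": [0,0,0],"offset": [0.058,-0.002,0.06],"hand": -1},{"dr": [0,0,0],"offset": [0.058,-0.002,0.06],"hand": -1},{"dr": [0,0,0],"offset": [0,0,0],"hand": -1},{"dr": [0,0,0],"offset": [0,0,0],"hand": -1}]'

```text
time_s: 7.05
eef_pos: [536.6, -99.1, 17.2]
ee_rot: [-0.382, 0.005, 0.924, 0.001]
force: [-0.2, 0.6, -1.7]
grip_width: 0.737
grip_force: 66.1
```

```bash
python3 - <<'E'
from h import *
where(); st(); rA=pose(GX,np.radians(45)); print(quat().as_matrix().round(4)); plan(at(-31,78,10),rA,3)
E
```

```text
slab gx -40.6 gy 78.3 under 10.8 | force gx 0.18 gy -0.60 z -1.74 | t 7.05 j3 1.01 w 0.737
{'time_s': 7.05, 'joints': [-0.301, 1.053, 1.005, -0.213, 1.839, -1.836], 'eef_pos': [536.604, -99.144, 17.177], 'ee_rot': [-0.382, 0.005, 0.924, 0.001], 'force': [-0.174, 0.604, -1.736], 'grip_width': 0.737, 'grip_force': 66.141}
[[-0.7087  0.0102 -0.7055]
 [ 0.0086  0.9999  0.0058]
 [ 0.7055 -0.0019 -0.7087]]
rows 3 dist/row 3.2 mm, turn/row 0.001 u
dr [-0.001, 0.001, -0.0]
0 [0.017, 0.001, 0.02]
1 [0.017, 0.001, 0.02]
2 [0.017, 0.001, 0.02]
```

Emit:
arm_command --increments '[{"dr": [0,0,0],"offset": [0.017,0.001,0.02],"hand": -1},{"dr": [0,0,0],"offset": [0.017,0.001,0.02],"hand": -1},{"dr": [0,0,0],"offset": [0.017,0.001,0.02],"hand": -1},{"dr": [0,0,0],"offset": [0,0,0],"hand": -1}]'

```text
time_s: 7.45
eef_pos: [526.3, -98.6, 15.8]
ee_rot: [-0.382, 0.005, 0.924, 0.001]
force: [-0.1, 0.0, -2.6]
grip_width: 0.735
grip_force: 66.1
```

Emit:
arm_command --increments '[{"dr": [0,0,0],"offset": [0.009,0,0.009],"hand": -1},{"dr": [0,0,0],"offset": [0,0,0],"hand": -1}]'

```text
time_s: 7.65
eef_pos: [525.1, -98.6, 15.9]
ee_rot: [-0.382, 0.005, 0.924, 0.001]
force: [0.6, 0.4, -2.6]
grip_width: 0.741
grip_force: 66.1
```

Emit:
arm_command --increments '[{"dr": [0,0,0],"offset": [0.009,0,0.009],"hand": -1},{"dr": [0,0,0],"offset": [0,0,0],"hand": -1}]'

```text
time_s: 7.85
eef_pos: [523.5, -98.6, 15.8]
ee_rot: [-0.382, 0.005, 0.924, 0.001]
force: [-0.0, 0.2, -2.3]
grip_width: 0.739
grip_force: 66.1
```

Emit:
arm_command --increments '[{"dr": [0,0,0],"offset": [0.009,0,0.009],"hand": -1},{"dr": [0,0,0],"offset": [0,0,0],"hand": -1}]'

```text
time_s: 8.05
eef_pos: [522.2, -98.6, 15.9]
ee_rot: [-0.382, 0.005, 0.924, 0.001]
force: [0.9, 0.2, -2.2]
grip_width: 0.744
grip_force: 66.3
```

Emit:
arm_command --increments '[{"dr": [0,0,0],"offset": [0.009,0,0.009],"hand": -1},{"dr": [0,0,0],"offset": [0,0,0],"hand": -1}]'

```text
time_s: 8.25
eef_pos: [520.7, -98.6, 15.9]
ee_rot: [-0.382, 0.005, 0.924, 0.001]
force: [3.7, -0.0, -2.1]
grip_width: 0.738
grip_force: 66.3
```

```bash
python3 - <<'E'
from h import *
where(); rA=pose(GX,np.radians(45)); print(quat().as_matrix().round(4))
E
```

```text
slab gx -24.8 gy 77.9 under 9.5 | force gx -3.73 gy -0.03 z -2.13 | t 8.25 j3 1.08 w 0.738
[[-0.7085  0.0103 -0.7056]
 [ 0.0085  0.9999  0.006 ]
 [ 0.7057 -0.0017 -0.7086]]
```

Emit:
arm_command --increments '[{"dr": [0,0,0],"offset": [0.01,0,0.01],"hand": -1},{"dr": [0,0,0],"offset": [0.01,0,0.01],"hand": -1},{"dr": [0,0,0],"offset": [0,0,0],"hand": -1},{"dr": [0,0,0],"offset": [0,0,0],"hand": -1}]'

```text
time_s: 8.65
eef_pos: [517.3, -98.5, 15.9]
ee_rot: [-0.382, 0.005, 0.924, 0.001]
force: [3.8, 0.1, -2.8]
grip_width: 0.742
grip_force: 66.4
```

```bash
python3 - <<'E'
from h import *
where(); print(ctrl.sense()["wrist_torque"])
E
```

```text
slab gx -21.3 gy 77.9 under 9.5 | force gx -3.81 gy -0.19 z -2.83 | t 8.65 j3 1.09 w 0.742
[ 0.063231   -1.1502692  -0.23005222]
```

Emit:
arm_command --increments '[{"dr": [0,0,0],"offset": [0,0,0],"hand": -1}]'

```text
time_s: 8.75
eef_pos: [517.3, -98.5, 15.9]
ee_rot: [-0.382, 0.005, 0.924, 0.001]
force: [5.5, 0.0, -2.5]
grip_width: 0.742
grip_force: 66.4
```

Emit:
arm_command --increments '[{"dr": [0,0,0],"offset": [0,0,0],"hand": -1}]'

```text
time_s: 8.85
eef_pos: [517.3, -98.5, 15.9]
ee_rot: [-0.382, 0.005, 0.924, 0.001]
force: [4.6, -0.7, -1.9]
grip_width: 0.741
grip_force: 66.4
```

Emit:
arm_command --increments '[{"dr": [0,0,0],"offset": [0,0,0],"hand": -1}]'

```text
time_s: 8.95
eef_pos: [517.3, -98.5, 15.9]
ee_rot: [-0.382, 0.005, 0.924, 0.001]
force: [4.9, 0.4, -2.7]
grip_width: 0.743
grip_force: 66.4
```

Emit:
arm_command --increments '[{"dr": [0,0,0],"offset": [0,0,0],"hand": -1}]'

```text
time_s: 9.05
eef_pos: [517.3, -98.5, 15.9]
ee_rot: [-0.382, 0.005, 0.924, 0.001]
force: [3.9, 1.2, -1.2]
grip_width: 0.738
grip_force: 66.4
```

Emit:
arm_command --increments '[{"dr": [0,0,0],"offset": [0.004,0,0.004],"hand": -1},{"dr": [0,0,0],"offset": [0,0,0],"hand": -1},{"dr": [0,0,0],"offset": [0,0.03,0],"hand": -1},{"dr": [0,0,0],"offset": [0,0.06,0],"hand": -1},{"dr": [0,0,0],"offset": [0,0.06,0],"hand": -1},{"dr": [0,0,0],"offset": [0,0.06,0],"hand": -1},{"dr": [0,0,0],"offset": [0,0.06,0],"hand": -1}]'

```text
time_s: 9.75
eef_pos: [517.1, -66.5, 15.9]
ee_rot: [-0.382, 0.005, 0.924, 0.001]
force: [5.5, -4.0, -1.6]
grip_width: 0.738
grip_force: 66.5
```

```bash
python3 - <<'E'
from h import *
where(); print(quat().as_matrix().round(4))
E
```

```text
slab gx -20.8 gy 45.9 under 9.5 | force gx -5.56 gy 3.98 z -1.64 | t 9.75 j3 1.11 w 0.738
[[-0.7084  0.01   -0.7057]
 [ 0.0091  0.9999  0.005 ]
 [ 0.7057 -0.0029 -0.7085]]
```

Emit:
arm_command --increments '[{"dr": [0,0,0],"offset": [0,0.06,0],"hand": -1},{"dr": [0,0,0],"offset": [0,0.06,0],"hand": -1},{"dr": [0,0,0],"offset": [0,0.06,0],"hand": -1},{"dr": [0,0,0],"offset": [0,0.06,0],"hand": -1},{"dr": [0,0,0],"offset": [0,0.06,0],"hand": -1},{"dr": [0,0,0],"offset": [0,0.06,0],"hand": -1}]'

```text
time_s: 10.35
eef_pos: [517.6, -23.4, 15.8]
ee_rot: [-0.382, 0.005, 0.924, 0.001]
force: [4.8, -2.4, -1.6]
grip_width: 0.743
grip_force: 66.5
```

```bash
python3 - <<'E'
from h import *
where(); print(quat().as_matrix().round(4))
E
```

```text
slab gx -20.8 gy 2.7 under 9.4 | force gx -4.82 gy 2.36 z -1.60 | t 10.35 j3 1.12 w 0.743
[[-0.7085  0.0099 -0.7056]
 [ 0.0092  0.9999  0.0049]
 [ 0.7057 -0.003  -0.7086]]
```

Steady. Continuing to the left end.

Emit:
arm_command --increments '[{"dr": [0,0,0],"offset": [0,0.06,0],"hand": -1},{"dr": [0,0,0],"offset": [0,0.06,0],"hand": -1},{"dr": [0,0,0],"offset": [0,0.06,0],"hand": -1},{"dr": [0,0,0],"offset": [0,0.06,0],"hand": -1},{"dr": [0,0,0],"offset": [0,0.06,0],"hand": -1},{"dr": [0,0,0],"offset": [0,0.06,0],"hand": -1}]'

```text
time_s: 10.95
eef_pos: [518.1, 19.7, 15.8]
ee_rot: [-0.382, 0.005, 0.924, 0.0]
force: [5.3, -2.6, -2.2]
grip_width: 0.739
grip_force: 66.5
```

Emit:
arm_command --increments '[{"dr": [0,0,0],"offset": [0,0.06,0],"hand": -1},{"dr": [0,0,0],"offset": [0,0.06,0],"hand": -1},{"dr": [0,0,0],"offset": [0,0.06,0],"hand": -1},{"dr": [0,0,0],"offset": [0,0.06,0],"hand": -1},{"dr": [0,0,0],"offset": [0,0.06,0],"hand": -1}]'

```text
time_s: 11.45
eef_pos: [518.4, 55.7, 15.6]
ee_rot: [-0.382, 0.005, 0.924, 0.0]
force: [6.1, -3.8, -1.4]
grip_width: 0.741
grip_force: 66.5
```

```bash
python3 - <<'E'
from h import *
where(); rA=pose(GX,np.radians(45)); p=ctrl.sense()["eef_pos"]
# back off, lift, set down on mat: slab square to gauge at mat centre (490,331)
b=at(-90,-82,10); plan(b,quat(),6)
u=b+[0,0,40]; plan(u,rA,3,b,rA)
M=np.r_[497,331,5+1.5]; m=M+[0,0,OFF[1]]+OFF[0]*GX; print("mat tcp",m)
plan(m+[0,0,45],rA,12,u,rA); plan(m,rA,4,m+[0,0,45],rA)
E
```

```text
slab gx -20.8 gy -76.4 under 9.2 | force gx -6.17 gy 3.74 z -1.36 | t 11.45 j3 1.11 w 0.741
rows 6 dist/row 11.6 mm, turn/row 0.000 u
dr [0.0, 0.0, 0.0]
0 [-0.067, 0.008, -0.069]
1 [-0.067, 0.008, -0.069]
2 [-0.067, 0.008, -0.069]
3 [-0.067, 0.008, -0.069]
4 [-0.067, 0.008, -0.069]
5 [-0.067, 0.008, -0.069]
rows 3 dist/row 13.3 mm, turn/row 0.000 u
dr [0.0, 0.0, 0.0]
0 [0.079, 0.0, -0.079]
1 [0.079, 0.0, -0.079]
2 [0.079, 0.0, -0.079]
mat tcp [492.3     331.04935  12.9    ]
rows 12 dist/row 23.9 mm, turn/row 0.000 u
dr [0.0, 0.0, 0.0]
0 [0.049, 0.187, 0.047]
1 [0.049, 0.187, 0.047]
2 [0.049, 0.187, 0.047]
3 [0.049, 0.187, 0.047]
4 [0.049, 0.187, 0.047]
5 [0.049, 0.187, 0.047]
6 [0.049, 0.187, 0.047]
7 [0.049, 0.187, 0.047]
8 [0.049, 0.187, 0.047]
9 [0.049, 0.187, 0.047]
10 [0.049, 0.187, 0.047]
11 [0.049, 0.187, 0.047]
rows 4 dist/row 11.2 mm, turn/row 0.000 u
dr [0.0, 0.0, 0.0]
0 [-0.066, -0.0, 0.066]
1 [-0.066, -0.0, 0.066]
2 [-0.066, -0.0, 0.066]
3 [-0.066, -0.0, 0.066]
```

Emit:
arm_command --increments '[{"dr": [0,0,0],"offset": [0,0.06,0],"hand": -1},{"dr": [0,0,0],"offset": [0,0.04,0],"hand": -1},{"dr": [0,0,0],"offset": [-0.04,0,-0.04],"hand": -1},{"dr": [0,0,0],"offset": [-0.074,0,-0.076],"hand": -1},{"dr": [0,0,0],"offset": [-0.074,0,-0.076],"hand": -1},{"dr": [0,0,0],"offset": [-0.074,0,-0.076],"hand": -1},{"dr": [0,0,0],"offset": [-0.074,0,-0.076],"hand": -1},{"dr": [0,0,0],"offset": [-0.074,0,-0.076],"hand": -1}]'

```text
time_s: 12.25
eef_pos: [588.7, 67.3, 16.3]
ee_rot: [-0.383, 0.005, 0.924, 0.001]
force: [0.4, -0.1, -2.2]
grip_width: 0.742
grip_force: 66.3
```

Emit:
arm_command --increments '[{"dr": [0,0,0],"offset": [0.079,0,-0.079],"hand": -1},{"dr": [0,0,0],"offset": [0.079,0,-0.079],"hand": -1},{"dr": [0,0,0],"offset": [0.079,0,-0.079],"hand": -1},{"dr": [0,0,0],"offset": [0.049,0.187,0.047],"hand": -1},{"dr": [0,0,0],"offset": [0.049,0.187,0.047],"hand": -1},{"dr": [0,0,0],"offset": [0.049,0.187,0.047],"hand": -1},{"dr": [0,0,0],"offset": [0.049,0.187,0.047],"hand": -1},{"dr": [0,0,0],"offset": [0.049,0.187,0.047],"hand": -1}]'

```text
time_s: 13.05
eef_pos: [548.5, 181.1, 59.0]
ee_rot: [-0.382, 0.005, 0.924, 0.001]
force: [1.1, -0.0, -1.8]
grip_width: 0.739
grip_force: 66.2
```

Emit:
arm_command --increments '[{"dr": [0,0,0],"offset": [0.049,0.187,0.047],"hand": -1},{"dr": [0,0,0],"offset": [0.049,0.187,0.047],"hand": -1},{"dr": [0,0,0],"offset": [0.049,0.187,0.047],"hand": -1},{"dr": [0,0,0],"offset": [0.049,0.187,0.047],"hand": -1},{"dr": [0,0,0],"offset": [0.049,0.187,0.047],"hand": -1},{"dr": [0,0,0],"offset": [0.049,0.187,0.047],"hand": -1}]'

```text
time_s: 13.65
eef_pos: [501.0, 316.1, 59.7]
ee_rot: [-0.382, 0.005, 0.924, 0.001]
force: [-0.6, 0.5, -1.8]
grip_width: 0.741
grip_force: 66.2
```

```bash
python3 - <<'E'
from h import *
where(); st(); rA=pose(GX,np.radians(45)); m=np.array([492.3,331,12.9])
plan(m+[0,0,6],rA,4); plan(m,rA,2,m+[0,0,6],rA)
E
```

```text
slab gx -0.6 gy -336.6 under 53.3 | force gx 0.63 gy -0.48 z -1.77 | t 13.65 j3 0.87 w 0.741
{'time_s': 13.65, 'joints': [0.277, 1.059, 0.87, 0.217, 1.967, -1.279], 'eef_pos': [500.961, 316.149, 59.689], 'ee_rot': [-0.382, 0.005, 0.924, 0.001], 'force': [-0.621, 0.487, -1.773], 'grip_width': 0.741, 'grip_force': 66.199}
rows 4 dist/row 11.1 mm, turn/row 0.001 u
dr [-0.0, 0.001, -0.0]
0 [-0.047, 0.031, 0.073]
1 [-0.047, 0.031, 0.073]
2 [-0.047, 0.031, 0.073]
3 [-0.047, 0.031, 0.073]
rows 2 dist/row 3.0 mm, turn/row 0.000 u
dr [0.0, 0.0, 0.0]
0 [-0.018, -0.0, 0.018]
1 [-0.018, -0.0, 0.018]
```

Emit:
arm_command --increments '[{"dr": [0,0,0],"offset": [-0.047,0.031,0.073],"hand": -1},{"dr": [0,0,0],"offset": [-0.047,0.031,0.073],"hand": -1},{"dr": [0,0,0],"offset": [-0.047,0.031,0.073],"hand": -1},{"dr": [0,0,0],"offset": [-0.047,0.031,0.073],"hand": -1},{"dr": [0,0,0],"offset": [-0.018,0,0.018],"hand": -1},{"dr": [0,0,0],"offset": [-0.018,0,0.018],"hand": -1},{"dr": [0,0,0],"offset": [0,0,0],"hand": -1}]'

```text
time_s: 14.35
eef_pos: [493.2, 330.0, 11.4]
ee_rot: [-0.382, 0.005, 0.924, 0.001]
force: [-0.6, 0.5, -0.8]
grip_width: 0.744
grip_force: 66.1
```

Emit:
arm_command --increments '[{"dr": [0,0,0],"offset": [-0.004,0,0.004],"hand": -1},{"dr": [0,0,0],"offset": [0,0,0],"hand": -1}]'

```text
time_s: 14.55
eef_pos: [493.2, 330.0, 11.4]
ee_rot: [-0.382, 0.005, 0.924, 0.001]
force: [-1.2, -2.3, 5.2]
grip_width: 0.74
grip_force: 66.6
```

Emit:
arm_command --increments '[{"dr": [0,0,0],"offset": [-0.004,0,0.004],"hand": -1},{"dr": [0,0,0],"offset": [0,0,0],"hand": -1}]'

```text
time_s: 14.75
eef_pos: [493.2, 330.0, 11.4]
ee_rot: [-0.382, 0.005, 0.924, 0.001]
force: [-1.3, -4.1, 8.8]
grip_width: 0.744
grip_force: 67.1
```

Emit:
arm_command --increments '[{"dr": [0,0,0],"offset": [0.004,0,-0.004],"hand": 1},{"dr": [0,0,0],"offset": [0,0,0],"hand": 1},{"dr": [0,0,0],"offset": [0,0,0],"hand": 1},{"dr": [0,0,0],"offset": [0,0,0],"hand": 1},{"dr": [0,0,0],"offset": [0,0,-0.1],"hand": 1},{"dr": [0,0,0],"offset": [0,0,-0.2],"hand": 1},{"dr": [0,0,0],"offset": [0,0,-0.25],"hand": 1},{"dr": [0,0,0],"offset": [0,0,-0.25],"hand": 1}]'

```text
time_s: 15.55
eef_pos: [561.1, 329.6, 79.5]
ee_rot: [-0.382, 0.005, 0.924, 0.001]
force: [0.1, 0.3, 0.1]
grip_width: 0.998
grip_force: 0.0
```

```bash
python3 - <<'E'
from h import *
st(); C2=np.array([497.9,330,5]); rB=pose(-GX,np.radians(45),-1); z=rB.as_matrix()[:,2]
b=C2-4.7*GX+[0,0,6.4]; print("B tcp",b,rB.as_matrix().round(3))
plan(b-90*z,rB,16); plan(b,rB,5,b-90*z,rB)
E
```

```text
{'time_s': 15.55, 'joints': [0.273, 1.226, 0.472, 0.244, 2.193, -1.223], 'eef_pos': [561.134, 329.634, 79.502], 'ee_rot': [-0.382, 0.005, 0.924, 0.001], 'force': [0.14, 0.302, 0.119], 'grip_width': 0.998, 'grip_force': 0.0}
B tcp [502.6     329.95065  11.4    ] [[-0.707  0.01   0.707]
 [ 0.007  1.    -0.007]
 [-0.707 -0.    -0.707]]
rows 16 dist/row 7.6 mm, turn/row 0.125 u
dr [-0.0, -0.125, 0.0]
0 [0.043, -0.0, 0.047]
1 [0.048, -0.0, 0.042]
2 [0.052, -0.0, 0.037]
3 [0.055, -0.0, 0.032]
4 [0.058, -0.0, 0.026]
5 [0.06, -0.0, 0.021]
6 [0.062, -0.0, 0.015]
7 [0.063, -0.0, 0.009]
8 [0.064, -0.0, 0.002]
9 [0.064, -0.0, -0.004]
10 [0.063, -0.0, -0.01]
11 [0.062, -0.0, -0.016]
12 [0.06, -0.0, -0.022]
13 [0.057, -0.0, -0.028]
14 [0.054, -0.0, -0.033]
15 [0.051, -0.0, -0.039]
rows 5 dist/row 18.0 mm, turn/row 0.000 u
dr [0.0, 0.0, 0.0]
0 [0.0, 0.0, 0.15]
1 [0.0, 0.0, 0.15]
2 [0.0, 0.0, 0.15]
3 [0.0, 0.0, 0.15]
4 [0.0, 0.0, 0.15]
```

Emit:
arm_command --increments '[{"dr": [0,-0.125,0],"offset": [0.043,0,0.047],"hand": 1},{"dr": [0,-0.125,0],"offset": [0.048,0,0.042],"hand": 1},{"dr": [0,-0.125,0],"offset": [0.052,0,0.037],"hand": 1},{"dr": [0,-0.125,0],"offset": [0.055,0,0.032],"hand": 1},{"dr": [0,-0.125,0],"offset": [0.058,0,0.026],"hand": 1},{"dr": [0,-0.125,0],"offset": [0.06,0,0.021],"hand": 1},{"dr": [0,-0.125,0],"offset": [0.062,0,0.015],"hand": 1},{"dr": [0,-0.125,0],"offset": [0.063,0,0.009],"hand": 1}]'

```text
time_s: 16.35
eef_pos: [499.4, 330.3, 76.6]
ee_rot: [0.003, 0.005, 1.0, -0.0]
force: [0.8, 0.5, -0.4]
grip_width: 1.003
grip_force: 0.0
```

Emit:
arm_command --increments '[{"dr": [0,-0.125,0],"offset": [0.064,0,0.002],"hand": 1},{"dr": [0,-0.125,0],"offset": [0.064,0,-0.004],"hand": 1},{"dr": [0,-0.125,0],"offset": [0.063,0,-0.01],"hand": 1},{"dr": [0,-0.125,0],"offset": [0.062,0,-0.016],"hand": 1},{"dr": [0,-0.125,0],"offset": [0.06,0,-0.022],"hand": 1},{"dr": [0,-0.125,0],"offset": [0.057,0,-0.028],"hand": 1},{"dr": [0,-0.125,0],"offset": [0.054,0,-0.033],"hand": 1},{"dr": [0,-0.125,0],"offset": [0.051,0,-0.039],"hand": 1}]'

```text
time_s: 17.15
eef_pos: [448.0, 330.3, 81.0]
ee_rot: [0.335, 0.008, 0.942, -0.012]
force: [0.9, 0.4, 0.4]
grip_width: 1.002
grip_force: 0.0
```

```bash
python3 - <<'E'
from h import *
st(); rB=pose(-GX,np.radians(45),-1); z=rB.as_matrix()[:,2]
s=ctrl.capture("side"); cv2.imwrite("pics/s4.png",s[:,:,::-1])
for lo in(120,140):
  c,r,a=blob("side",s,(0,lo,50),(12,255,255),(215,165,275,210),45); print("skin side",r,a)
t=ctrl.capture("top"); cv2.imwrite("pics/t4.png",t[:,:,::-1])
c,r,a=blob("top",t,(0,120,40),(12,255,255),(155,230,200,275),45); print("skin top",r,a,c.min(0),c.max(0))
b=np.array([502.6,330,11.4]); plan(b-80*z,rB,1); 
E
```

```text
{'time_s': 17.15, 'joints': [0.601, 0.441, 1.959, -1.194, 0.421, 0.091], 'eef_pos': [447.961, 330.273, 80.971], 'ee_rot': [0.335, 0.008, 0.942, -0.012], 'force': [0.92, 0.412, 0.373], 'grip_width': 1.002, 'grip_force': 0.0}
skin side ((489.3609619140625, 326.7451171875), (66.00037384033203, 34.88987350463867), 89.25877380371094) 133.5
skin side ((490.3503723144531, 326.3238525390625), (65.66130065917969, 33.95878219604492), 86.18598937988281) 125.0
skin top ((491.2387390136719, 328.9555969238281), (66.77410888671875, 33.008487701416016), 89.15234375) 404.5 [160 245] [191 260]
rows 1 dist/row 13.1 mm, turn/row 0.133 u
dr [-0.026, -0.131, 0.005]
0 [0.076, -0.001, 0.079]
```

```bash
python3 - <<'E'
from h import *
rU=pose(GX,0,1); a=np.array([498.2,329.2,76]); plan(a,rU,8); plan(a-[0,0,70],rU,4,a,rU)
E
```

```text
rows 8 dist/row 6.4 mm, turn/row 0.109 u
dr [-0.003, 0.109, -0.001]
0 [-0.038, -0.001, 0.038]
1 [-0.041, -0.001, 0.034]
2 [-0.044, -0.001, 0.031]
3 [-0.046, -0.001, 0.027]
4 [-0.048, -0.001, 0.023]
5 [-0.05, -0.001, 0.019]
6 [-0.051, -0.001, 0.014]
7 [-0.053, -0.001, 0.01]
rows 4 dist/row 17.5 mm, turn/row 0.000 u
dr [0.0, 0.0, 0.0]
0 [0.0, 0.0, 0.146]
1 [0.0, 0.0, 0.146]
2 [0.0, 0.0, 0.146]
3 [0.0, 0.0, 0.146]
```

Emit:
arm_command --increments '[{"dr": [-0.003,0.109,-0.001],"offset": [-0.038,-0.001,0.038],"hand": 1},{"dr": [-0.003,0.109,-0.001],"offset": [-0.041,-0.001,0.034],"hand": 1},{"dr": [-0.003,0.109,-0.001],"offset": [-0.044,-0.001,0.031],"hand": 1},{"dr": [-0.003,0.109,-0.001],"offset": [-0.046,-0.001,0.027],"hand": 1},{"dr": [-0.003,0.109,-0.001],"offset": [-0.048,-0.001,0.023],"hand": 1},{"dr": [-0.003,0.109,-0.001],"offset": [-0.05,-0.001,0.019],"hand": 1},{"dr": [-0.003,0.109,-0.001],"offset": [-0.051,-0.001,0.014],"hand": 1},{"dr": [-0.003,0.109,-0.001],"offset": [-0.053,-0.001,0.01],"hand": 1}]'

```text
time_s: 18.05
eef_pos: [496.7, 327.4, 79.1]
ee_rot: [0.026, 0.007, 1.0, -0.002]
force: [-0.7, -0.8, -0.4]
grip_width: 0.995
grip_force: 0.0
```

```bash
python3 - <<'E'
from h import *
st(); rU=pose(GX,0,1); a=np.array([498.2,329.2,66]); plan(a,rU,2); print(quat().as_matrix().round(3))
E
```

```text
{'time_s': 18.05, 'joints': [0.397, 0.597, 1.491, -0.029, 1.008, -1.144], 'eef_pos': [496.668, 327.419, 79.104], 'ee_rot': [0.026, 0.007, 1.0, -0.002], 'force': [-0.726, -0.801, -0.418], 'grip_width': 0.995, 'grip_force': 0.0}
rows 2 dist/row 6.7 mm, turn/row 0.033 u
dr [-0.003, 0.033, -0.003]
0 [-0.003, 0.008, 0.055]
1 [-0.005, 0.008, 0.055]
[[-0.999  0.015  0.052]
 [ 0.015  1.    -0.005]
 [-0.052 -0.004 -0.999]]
```

Emit:
arm_command --increments '[{"dr": [-0.003,0.033,-0.003],"offset": [-0.003,0.008,0.055],"hand": 1},{"dr": [-0.003,0.033,-0.003],"offset": [-0.005,0.008,0.055],"hand": 1},{"dr": [0,0,0],"offset": [0,0,0.14],"hand": 1},{"dr": [0,0,0],"offset": [0,0,0.14],"hand": 1},{"dr": [0,0,0],"offset": [0,0,0.14],"hand": 1},{"dr": [0,0,0],"offset": [0,0,0.07],"hand": 1},{"dr": [0,0,0],"offset": [0,0,0],"hand": 1}]'

```text
time_s: 18.75
eef_pos: [496.6, 327.6, 5.2]
ee_rot: [0.001, 0.006, 1.0, -0.003]
force: [0.4, 0.3, 0.2]
grip_width: 1.002
grip_force: 0.0
```

```bash
python3 - <<'E'
from h import *
st(); print(quat().as_matrix().round(3)); plan([498.2,329.2,6],pose(GX,0,1),1)
E
```

```text
{'time_s': 18.75, 'joints': [0.39, 0.722, 1.495, -0.009, 0.926, -1.163], 'eef_pos': [496.631, 327.607, 5.183], 'ee_rot': [0.001, 0.006, 1.0, -0.003], 'force': [0.437, 0.252, 0.206], 'grip_width': 1.002, 'grip_force': 0.0}
[[-1.     0.013  0.002]
 [ 0.013  1.    -0.007]
 [-0.002 -0.007 -1.   ]]
rows 1 dist/row 2.4 mm, turn/row 0.010 u
dr [-0.009, 0.003, -0.003]
0 [-0.013, 0.013, -0.007]
```

Emit:
arm_command --increments '[{"dr": [-0.009,0.003,-0.003],"offset": [-0.013,0.013,0],"hand": 1},{"dr": [0,0,0],"offset": [0,0,0],"hand": -1},{"dr": [0,0,0],"offset": [0,0,0],"hand": -1},{"dr": [0,0,0],"offset": [0,0,0],"hand": -1},{"dr": [0,0,0],"offset": [0,0,0],"hand": -1},{"dr": [0,0,0],"offset": [0,0,-0.05],"hand": -1},{"dr": [0,0,0],"offset": [0,0,-0.1],"hand": -1},{"dr": [0,0,0],"offset": [0,0,-0.1],"hand": -1}]'

```text
time_s: 19.55
eef_pos: [499.1, 329.0, 37.3]
ee_rot: [0.001, 0.006, 1.0, 0.0]
force: [0.3, 0.1, -1.5]
grip_width: 0.742
grip_force: 66.6
```

Emit:
arm_command --increments '[{"dr": [0,0,0.1],"offset": [0,0,0],"hand": -1},{"dr": [0,0,0.16],"offset": [0,0,0],"hand": -1},{"dr": [0,0,0.16],"offset": [0,0,0],"hand": -1},{"dr": [0,0,0.16],"offset": [0,0,0],"hand": -1},{"dr": [0,0,0.16],"offset": [0,0,0],"hand": -1},{"dr": [0,0,0.16],"offset": [0,0,0],"hand": -1},{"dr": [0,0,0.16],"offset": [0,0,0],"hand": -1},{"dr": [0,0,0.16],"offset": [0,0,0],"hand": -1}]'

```text
time_s: 20.35
eef_pos: [499.4, 329.1, 37.4]
ee_rot: [0.001, 0.468, 0.884, 0.001]
force: [0.2, -0.2, -1.7]
grip_width: 0.745
grip_force: 66.4
```

Emit:
arm_command --increments '[{"dr": [0,0,0.16],"offset": [0,0,0],"hand": -1},{"dr": [0,0,0.16],"offset": [0,0,0],"hand": -1},{"dr": [0,0,0.16],"offset": [0,0,0],"hand": -1},{"dr": [0,0,0.16],"offset": [0,0,0],"hand": -1},{"dr": [0,0,0.16],"offset": [0,0,0],"hand": -1},{"dr": [0,0,0.16],"offset": [0,0,0],"hand": -1},{"dr": [0,0,0.16],"offset": [0,0,0],"hand": -1},{"dr": [0,0,0.16],"offset": [0,0,0],"hand": -1}]'

```text
time_s: 21.15
eef_pos: [499.4, 329.1, 37.4]
ee_rot: [0.001, 0.836, 0.549, 0.001]
force: [1.2, 0.4, -2.5]
grip_width: 0.738
grip_force: 66.4
```

Emit:
arm_command --increments '[{"dr": [0,0,0.16],"offset": [0,0,0],"hand": -1},{"dr": [0,0,0.16],"offset": [0,0,0],"hand": -1},{"dr": [0,0,0.16],"offset": [0,0,0],"hand": -1},{"dr": [0,0,0.16],"offset": [0,0,0],"hand": -1},{"dr": [0,0,0.16],"offset": [0,0,0],"hand": -1},{"dr": [0,0,0.16],"offset": [0,0,0],"hand": -1},{"dr": [0,0,0.16],"offset": [0,0,0],"hand": -1},{"dr": [0,0,0.16],"offset": [0,0,0],"hand": -1}]'

```text
time_s: 21.95
eef_pos: [499.4, 329.1, 37.4]
ee_rot: [-0.0, 0.997, 0.078, 0.001]
force: [-0.7, -0.3, -2.7]
grip_width: 0.742
grip_force: 66.4
```

```bash
python3 - <<'E'
from h import *
st(); print(quat().as_matrix().round(3)); plan([498.2,329.2,10],pose(GX,0,-1),3)
E
```

```text
{'time_s': 21.95, 'joints': [0.387, 0.677, 1.474, -0.001, 0.987, 1.802], 'eef_pos': [499.391, 329.139, 37.406], 'ee_rot': [-0.0, 0.997, 0.078, 0.001], 'force': [-0.652, -0.328, -2.709], 'grip_width': 0.742, 'grip_force': 66.425}
[[ 0.988  0.156  0.003]
 [ 0.156 -0.988  0.001]
 [ 0.003 -0.    -1.   ]]
rows 3 dist/row 9.1 mm, turn/row 0.071 u
dr [-0.0, -0.001, 0.071]
0 [-0.003, -0.001, 0.076]
1 [-0.003, -0.0, 0.076]
2 [-0.003, -0.0, 0.076]
```

Emit:
arm_command --increments '[{"dr": [0,-0.001,0.071],"offset": [0,0,0.08],"hand": -1},{"dr": [0,-0.001,0.071],"offset": [0,0,0.08],"hand": -1},{"dr": [0,-0.001,0.071],"offset": [0,0,0.07],"hand": -1},{"dr": [0,0,0],"offset": [0,0,0.012],"hand": -1},{"dr": [0,0,0],"offset": [0,0,0],"hand": -1}]'

```text
time_s: 22.45
eef_pos: [499.4, 329.1, 8.1]
ee_rot: [-0.0, 1.0, -0.002, 0.0]
force: [0.4, 0.3, -2.0]
grip_width: 0.742
grip_force: 66.5
```

Emit:
arm_command --increments '[{"dr": [0,0,0],"offset": [0,0,0.006],"hand": -1},{"dr": [0,0,0],"offset": [0,0,0],"hand": -1}]'

```text
time_s: 22.65
eef_pos: [499.7, 329.2, 7.6]
ee_rot: [-0.0, 1.0, -0.003, 0.001]
force: [-1.1, -0.5, 3.4]
grip_width: 0.741
grip_force: 67.0
```

Emit:
arm_command --increments '[{"dr": [0,0,0],"offset": [0,0,0.004],"hand": -1},{"dr": [0,0,0],"offset": [0,0,0],"hand": -1}]'

```text
time_s: 22.85
eef_pos: [499.8, 329.2, 7.6]
ee_rot: [-0.0, 1.0, -0.003, 0.001]
force: [-2.8, -0.7, 8.6]
grip_width: 0.743
grip_force: 67.9
```

Emit:
arm_command --increments '[{"dr": [0,0,0],"offset": [0,0,-0.006],"hand": 1},{"dr": [0,0,0],"offset": [0,0,0],"hand": 1},{"dr": [0,0,0],"offset": [0,0,0],"hand": 1},{"dr": [0,0,0],"offset": [0,0,0],"hand": 1},{"dr": [0,0,0],"offset": [0,0,-0.1],"hand": 1},{"dr": [0,0,0],"offset": [0,0,-0.2],"hand": 1},{"dr": [0,0,0],"offset": [0,0,-0.2],"hand": 1},{"dr": [0,0,0],"offset": [0,0,-0.1],"hand": 1}]'

```text
time_s: 23.65
eef_pos: [500.1, 329.4, 81.7]
ee_rot: [-0.001, 1.0, -0.003, 0.002]
force: [-0.3, -0.6, 0.2]
grip_width: 1.006
grip_force: 0.0
```

```bash
python3 - <<'E'
from h import *
st(); rA=pose(GX,np.radians(45),-1); z=rA.as_matrix()[:,2]; p=ctrl.sense()["eef_pos"]
s=ctrl.capture("side"); c,r,a=blob("side",s,(0,130,50),(12,255,255),(215,165,275,210),45); print("skin side",r,a)
t=p+[75,0,0]; plan(t,rA,10)
E
```

```text
{'time_s': 23.65, 'joints': [0.387, 0.618, 1.444, 0.0, 1.076, 1.963], 'eef_pos': [500.104, 329.443, 81.714], 'ee_rot': [-0.001, 1.0, -0.003, 0.002], 'force': [-0.269, -0.607, 0.24], 'grip_width': 1.006, 'grip_force': 0.0}
skin side ((502.86346435546875, 325.49566650390625), (65.74735260009766, 33.71611022949219), 89.99718475341797) 126.0
rows 10 dist/row 7.5 mm, turn/row 0.101 u
dr [-0.0, -0.101, 0.001]
0 [0.062, -0.0, 0.001]
1 [0.062, -0.0, -0.004]
2 [0.062, -0.0, -0.009]
3 [0.061, -0.0, -0.014]
4 [0.059, -0.0, -0.018]
5 [0.058, -0.0, -0.023]
6 [0.056, -0.0, -0.027]
7 [0.053, -0.0, -0.032]
8 [0.051, -0.0, -0.036]
9 [0.048, -0.0, -0.04]
```

Emit:
arm_command --increments '[{"dr": [0,-0.101,0],"offset": [0.062,0,0.001],"hand": 1},{"dr": [0,-0.101,0],"offset": [0.062,0,-0.004],"hand": 1},{"dr": [0,-0.101,0],"offset": [0.062,0,-0.009],"hand": 1},{"dr": [0,-0.101,0],"offset": [0.061,0,-0.014],"hand": 1},{"dr": [0,-0.101,0],"offset": [0.059,0,-0.018],"hand": 1},{"dr": [0,-0.101,0],"offset": [0.058,0,-0.023],"hand": 1},{"dr": [0,-0.101,0],"offset": [0.056,0,-0.027],"hand": 1}]'

```text
time_s: 24.4
eef_pos: [551.6, 328.5, 77.5]
ee_rot: [-0.001, 0.961, -0.003, -0.276]
force: [0.2, 0.2, -0.1]
grip_width: 1.003
grip_force: 0.0
```

Emit:
arm_command --increments '[{"dr": [0,-0.101,0],"offset": [0.053,0,-0.032],"hand": 1},{"dr": [0,-0.101,0],"offset": [0.051,0,-0.036],"hand": 1},{"dr": [0,-0.101,0],"offset": [0.048,0,-0.04],"hand": 1},{"dr": [0,0,0],"offset": [0,0,0],"hand": 1}]'

```text
time_s: 24.8
eef_pos: [574.1, 327.7, 72.1]
ee_rot: [-0.001, 0.921, -0.004, -0.389]
force: [0.2, 0.0, -1.4]
grip_width: 0.997
grip_force: 0.0
```

```bash
python3 - <<'E'
from h import *
st(); rA=pose(GX,np.radians(45),-1); z=rA.as_matrix()[:,2]; print(quat().as_matrix().round(3))
s=ctrl.capture("side"); c,r,a=blob("side",s,(0,130,50),(12,255,255),(215,165,275,210),45); print("skin side",r,a)
t=ctrl.capture("top"); c,r,a=blob("top",t,(0,120,40),(12,255,255),(155,225,200,275),45); print("skin top",r,a,c.min(0),c.max(0))
E
```

```text
{'time_s': 24.8, 'joints': [0.266, 1.3, 0.345, 0.252, 2.261, 1.927], 'eef_pos': [574.135, 327.662, 72.118], 'ee_rot': [-0.001, 0.921, -0.004, -0.389], 'force': [0.23, 0.031, -1.393], 'grip_width': 0.997, 'grip_force': 0.0}
[[ 0.697 -0.007 -0.717]
 [-0.006 -1.     0.004]
 [-0.717  0.002 -0.697]]
skin side ((502.8634948730469, 325.4956970214844), (65.74735260009766, 33.71611785888672), 89.99725341796875) 131.0Traceback (most recent call last):
  File "<stdin>", line 4, in <module>
  File "h.py", line 14, in blob
    m=cv2.inRange(h,np.array(lo),np.array(hi)); c=max(cv2.findContours(m,0,2)[0],key=cv2.contourArea)
                                                  ~~~^^^^^^^^^^^^^^^^^^^^^^^^^^^^^^^^^^^^^^^^^^^^^^^^
ValueError: max() iterable argument is empty
```

```bash
python3 - <<'E'
from h import *
rA=pose(GX,np.radians(45),-1); z=rA.as_matrix()[:,2]
b=np.array([492.3,329.1,11.4]); plan(b-70*z,rA,3); plan(b,rA,4,b-70*z,rA)
E
```

```text
rows 3 dist/row 11.7 mm, turn/row 0.004 u
dr [0.001, 0.003, 0.001]
0 [-0.032, 0.001, 0.092]
1 [-0.032, 0.001, 0.092]
2 [-0.033, 0.001, 0.092]
rows 4 dist/row 17.5 mm, turn/row 0.000 u
dr [0.0, 0.0, 0.0]
0 [0.0, 0.0, 0.146]
1 [0.0, 0.0, 0.146]
2 [0.0, 0.0, 0.146]
3 [0.0, 0.0, 0.146]
```

Emit:
arm_command --increments '[{"dr": [0.001,0.005,0.001],"offset": [-0.032,0.001,0.092],"hand": 1},{"dr": [0.001,0.005,0.001],"offset": [-0.032,0.001,0.092],"hand": 1},{"dr": [0.001,0.005,0.001],"offset": [-0.033,0.001,0.092],"hand": 1},{"dr": [0,0,0],"offset": [0,0,0.15],"hand": 1},{"dr": [0,0,0],"offset": [0,0,0.15],"hand": 1},{"dr": [0,0,0],"offset": [0,0,0.15],"hand": 1},{"dr": [0,0,0],"offset": [0,0,0.08],"hand": 1},{"dr": [0,0,0],"offset": [0,0,0.02],"hand": 1}]'

```text
time_s: 25.7
eef_pos: [494.3, 329.1, 17.0]
ee_rot: [-0.002, 0.925, -0.004, -0.38]
force: [0.6, -0.3, -0.4]
grip_width: 1.001
grip_force: 0.0
```

```bash
python3 - <<'E'
from h import *
rA=pose(GX,np.radians(45),-1); st(); print(quat().as_matrix().round(3)); plan([492.3,329.1,11.4],rA,1)
E
```

```text
{'time_s': 25.7, 'joints': [0.297, 1.11, 0.881, 0.225, 1.899, 1.864], 'eef_pos': [494.31, 329.133, 17.026], 'ee_rot': [-0.002, 0.925, -0.004, -0.38], 'force': [0.598, -0.339, -0.382], 'grip_width': 1.001, 'grip_force': 0.0}
[[ 0.711 -0.008 -0.703]
 [-0.005 -1.     0.006]
 [-0.703 -0.    -0.711]]
rows 1 dist/row 6.0 mm, turn/row 0.008 u
dr [0.002, -0.007, 0.003]
0 [0.021, 0.0, 0.045]
```

Emit:
arm_command --increments '[{"dr": [0.002,-0.007,0.003],"offset": [0.021,0,0.045],"hand": 1},{"dr": [0,0,0],"offset": [0,0,0],"hand": 1},{"dr": [0,0,0],"offset": [0,0,0],"hand": -1},{"dr": [0,0,0],"offset": [0,0,0],"hand": -1},{"dr": [0,0,0],"offset": [0,0,0],"hand": -1},{"dr": [0,0,0],"offset": [0,0,0],"hand": -1},{"dr": [0,0,0],"offset": [0,0,0],"hand": -1}]'

```text
time_s: 26.4
eef_pos: [494.2, 328.9, 10.6]
ee_rot: [-0.002, 0.924, -0.006, -0.383]
force: [3.5, 0.2, 4.9]
grip_width: 0.745
grip_force: 66.2
```

```bash
python3 - <<'E'
from h import *
rA=pose(GX,np.radians(45),-1); st(); p=ctrl.sense()["eef_pos"]; r0=quat()
s=ctrl.capture("side"); c,r,a=blob("side",s,(0,130,50),(12,255,255),(215,165,275,210),45); print("skin side",r,a)
u=p+[0,0,60]; plan(u,r0,3,p,r0)
w=np.array([586,200,72]); plan(w,rA,8,u,r0); plan([586,-99.4,45],rA,12,w,rA)
E
```

```text
{'time_s': 26.4, 'joints': [0.295, 1.122, 0.878, 0.228, 1.896, 1.865], 'eef_pos': [494.216, 328.877, 10.563], 'ee_rot': [-0.002, 0.924, -0.006, -0.383], 'force': [3.491, 0.197, 4.927], 'grip_width': 0.745, 'grip_force': 66.214}
skin side ((503.10369873046875, 326.0549621582031), (67.46441650390625, 34.62685012817383), 88.91990661621094) 125.5
rows 3 dist/row 20.0 mm, turn/row 0.000 u
dr [0.0, 0.0, 0.0]
0 [-0.118, 0.0, -0.118]
1 [-0.118, 0.0, -0.118]
2 [-0.118, 0.0, -0.118]
rows 8 dist/row 19.8 mm, turn/row 0.000 u
dr [-0.0, 0.0, -0.0]
0 [0.068, 0.133, -0.07]
1 [0.068, 0.133, -0.07]
2 [0.068, 0.133, -0.07]
3 [0.068, 0.133, -0.07]
4 [0.068, 0.133, -0.07]
5 [0.068, 0.133, -0.07]
6 [0.068, 0.133, -0.07]
7 [0.068, 0.133, -0.07]
rows 12 dist/row 25.1 mm, turn/row 0.000 u
dr [0.0, 0.0, 0.0]
0 [0.015, 0.208, 0.012]
1 [0.015, 0.208, 0.012]
2 [0.015, 0.208, 0.012]
3 [0.015, 0.208, 0.012]
4 [0.015, 0.208, 0.012]
5 [0.015, 0.208, 0.012]
6 [0.015, 0.208, 0.012]
7 [0.015, 0.208, 0.012]
8 [0.015, 0.208, 0.012]
9 [0.015, 0.208, 0.012]
10 [0.015, 0.208, 0.012]
11 [0.015, 0.208, 0.012]
```

Emit:
arm_command --increments '[{"dr": [0,0,0],"offset": [-0.06,0,-0.06],"hand": -1},{"dr": [0,0,0],"offset": [-0.118,0,-0.118],"hand": -1},{"dr": [0,0,0],"offset": [-0.118,0,-0.118],"hand": -1},{"dr": [0,0,0],"offset": [-0.06,0,-0.06],"hand": -1},{"dr": [0,0,0],"offset": [0.068,0.133,-0.07],"hand": -1},{"dr": [0,0,0],"offset": [0.068,0.133,-0.07],"hand": -1},{"dr": [0,0,0],"offset": [0.068,0.133,-0.07],"hand": -1},{"dr": [0,0,0],"offset": [0.068,0.133,-0.07],"hand": -1}]'

```text
time_s: 27.25
eef_pos: [541.0, 262.5, 70.5]
ee_rot: [-0.002, 0.923, -0.006, -0.384]
force: [-0.3, 0.3, -2.1]
grip_width: 0.742
grip_force: 66.1
```

Emit:
arm_command --increments '[{"dr": [0,0,0],"offset": [0.068,0.133,-0.07],"hand": -1},{"dr": [0,0,0],"offset": [0.068,0.133,-0.07],"hand": -1},{"dr": [0,0,0],"offset": [0.068,0.133,-0.07],"hand": -1},{"dr": [0,0,0],"offset": [0.068,0.133,-0.07],"hand": -1},{"dr": [0,0,0],"offset": [0.015,0.208,0.012],"hand": -1},{"dr": [0,0,0],"offset": [0.015,0.208,0.012],"hand": -1},{"dr": [0,0,0],"offset": [0.015,0.208,0.012],"hand": -1},{"dr": [0,0,0],"offset": [0.015,0.208,0.012],"hand": -1}]'

```text
time_s: 28.05
eef_pos: [586.0, 98.0, 62.0]
ee_rot: [-0.002, 0.923, -0.006, -0.384]
force: [-0.3, 0.9, -1.9]
grip_width: 0.737
grip_force: 66.1
```

Emit:
arm_command --increments '[{"dr": [0,0,0],"offset": [0.015,0.208,0.012],"hand": -1},{"dr": [0,0,0],"offset": [0.015,0.208,0.012],"hand": -1},{"dr": [0,0,0],"offset": [0.015,0.208,0.012],"hand": -1},{"dr": [0,0,0],"offset": [0.015,0.208,0.012],"hand": -1},{"dr": [0,0,0],"offset": [0.015,0.208,0.012],"hand": -1},{"dr": [0,0,0],"offset": [0.015,0.208,0.012],"hand": -1},{"dr": [0,0,0],"offset": [0.015,0.208,0.012],"hand": -1},{"dr": [0,0,0],"offset": [0.015,0.208,0.012],"hand": -1}]'

```text
time_s: 28.85
eef_pos: [585.2, -101.7, 43.8]
ee_rot: [-0.003, 0.923, -0.006, -0.384]
force: [0.0, -0.4, -2.2]
grip_width: 0.739
grip_force: 66.1
```

```bash
sed -i 's/^OFF=.*/OFF=[2.8,5.6]/' h.py; python3 - <<'E'
from h import *
rA=pose(GX,np.radians(45),-1); where(); st(); print(quat().as_matrix().round(4))
a=at(-85,80,10.3); plan(a,rA,3); plan(at(-40,80,10.3),rA,5,a,rA)
E
```

```text
slab gx -87.4 gy 80.3 under 38.2 | force gx -0.05 gy 0.42 z -2.19 | t 28.85 j3 0.75 w 0.739
{'time_s': 28.85, 'joints': [-0.286, 1.14, 0.747, -0.213, 2.015, 1.283], 'eef_pos': [585.212, -101.688, 43.809], 'ee_rot': [-0.003, 0.923, -0.006, -0.384], 'force': [0.042, -0.421, -2.189], 'grip_width': 0.739, 'grip_force': 66.065}
[[ 7.051e-01 -1.330e-02 -7.090e-01]
 [-9.300e-03 -9.999e-01  9.500e-03]
 [-7.090e-01 -1.000e-04 -7.052e-01]]
rows 3 dist/row 9.3 mm, turn/row 0.002 u
dr [-0.001, 0.001, -0.001]
0 [0.05, -0.001, 0.059]
1 [0.05, -0.001, 0.059]
2 [0.05, -0.001, 0.059]
rows 5 dist/row 9.0 mm, turn/row 0.000 u
dr [0.0, 0.0, 0.0]
0 [-0.053, 0.0, 0.053]
1 [-0.053, 0.0, 0.053]
2 [-0.053, 0.0, 0.053]
3 [-0.053, 0.0, 0.053]
4 [-0.053, 0.0, 0.053]
```

Emit:
arm_command --increments '[{"dr": [0,0,0],"offset": [0.05,0,0.059],"hand": -1},{"dr": [0,0,0],"offset": [0.05,0,0.059],"hand": -1},{"dr": [0,0,0],"offset": [0.05,0,0.059],"hand": -1},{"dr": [0,0,0],"offset": [-0.053,0,0.053],"hand": -1},{"dr": [0,0,0],"offset": [-0.053,0,0.053],"hand": -1},{"dr": [0,0,0],"offset": [-0.053,0,0.053],"hand": -1},{"dr": [0,0,0],"offset": [-0.053,0,0.053],"hand": -1},{"dr": [0,0,0],"offset": [-0.053,0,0.053],"hand": -1}]'

```text
time_s: 29.65
eef_pos: [537.7, -98.0, 16.1]
ee_rot: [-0.002, 0.923, -0.005, -0.384]
force: [0.7, -0.1, -2.4]
grip_width: 0.744
grip_force: 66.1
```

Emit:
arm_command --increments '[{"dr": [0,0,0],"offset": [0,0,0],"hand": -1},{"dr": [0,0,0],"offset": [0,0,0],"hand": -1}]'

```text
time_s: 29.85
eef_pos: [538.4, -98.4, 16.5]
ee_rot: [-0.002, 0.924, -0.005, -0.384]
force: [0.4, -0.4, -2.0]
grip_width: 0.743
grip_force: 66.1
```

```bash
python3 - <<'E'
from h import *
rA=pose(GX,np.radians(45),-1); where(); plan(at(-31,79,10),rA,2)
E
```

```text
slab gx -40.5 gy 77.5 under 10.9 | force gx -0.36 gy 0.39 z -2.03 | t 29.85 j3 0.99 w 0.743
rows 2 dist/row 4.8 mm, turn/row 0.001 u
dr [-0.0, 0.001, -0.0]
0 [-0.025, 0.006, 0.031]
1 [-0.025, 0.006, 0.031]
```

Emit:
arm_command --increments '[{"dr": [0,0,0],"offset": [-0.025,0.006,0.03],"hand": -1},{"dr": [0,0,0],"offset": [-0.025,0.006,0.03],"hand": -1},{"dr": [0,0,0],"offset": [0,0,0],"hand": -1},{"dr": [0,0,0],"offset": [0,0,0],"hand": -1}]'

```text
time_s: 30.25
eef_pos: [528.8, -100.2, 15.9]
ee_rot: [-0.002, 0.924, -0.006, -0.383]
force: [0.3, -0.4, -2.6]
grip_width: 0.742
grip_force: 66.1
```

Emit:
arm_command --increments '[{"dr": [0,0,0],"offset": [-0.012,0,0.012],"hand": -1},{"dr": [0,0,0],"offset": [0,0,0],"hand": -1}]'

```text
time_s: 30.45
eef_pos: [526.9, -100.2, 15.9]
ee_rot: [-0.002, 0.924, -0.006, -0.383]
force: [2.6, -0.0, -2.6]
grip_width: 0.74
grip_force: 66.3
```

Emit:
arm_command --increments '[{"dr": [0,0,0],"offset": [-0.012,0,0.012],"hand": -1},{"dr": [0,0,0],"offset": [0,0,0],"hand": -1}]'

```text
time_s: 30.65
eef_pos: [524.8, -100.1, 15.9]
ee_rot: [-0.002, 0.924, -0.006, -0.383]
force: [3.4, 0.9, -2.3]
grip_width: 0.741
grip_force: 66.3
```

Emit:
arm_command --increments '[{"dr": [0,0,0],"offset": [-0.009,0,0.009],"hand": -1},{"dr": [0,0,0],"offset": [0,0,0],"hand": -1}]'

```text
time_s: 30.85
eef_pos: [523.2, -100.1, 15.9]
ee_rot: [-0.002, 0.924, -0.006, -0.383]
force: [3.7, 0.7, -1.8]
grip_width: 0.743
grip_force: 66.4
```

Emit:
arm_command --increments '[{"dr": [0,0,0],"offset": [-0.009,0,0.009],"hand": -1},{"dr": [0,0,0],"offset": [0,0,0],"hand": -1}]'

```text
time_s: 31.05
eef_pos: [521.7, -100.1, 15.9]
ee_rot: [-0.002, 0.924, -0.006, -0.383]
force: [5.2, -1.0, -2.7]
grip_width: 0.741
grip_force: 66.4
```

```bash
python3 - <<'E'
from h import *
where(); print(ctrl.sense()["wrist_torque"])
E
```

```text
slab gx -23.8 gy 79.4 under 10.3 | force gx -5.18 gy 0.90 z -2.74 | t 31.05 j3 1.07 w 0.741
[-0.02270466 -1.16058455 -0.12835398]
```

Emit:
arm_command --increments '[{"dr": [0,0,0],"offset": [0,-0.03,0],"hand": -1},{"dr": [0,0,0],"offset": [0,-0.06,0],"hand": -1},{"dr": [0,0,0],"offset": [0,-0.06,0],"hand": -1},{"dr": [0,0,0],"offset": [0,-0.06,0],"hand": -1},{"dr": [0,0,0],"offset": [0,-0.06,0],"hand": -1},{"dr": [0,0,0],"offset": [0,-0.06,0],"hand": -1}]'

```text
time_s: 31.65
eef_pos: [522.4, -60.8, 16.0]
ee_rot: [-0.001, 0.924, -0.006, -0.383]
force: [5.7, -3.3, -1.6]
grip_width: 0.74
grip_force: 66.5
```

```bash
sed -i 's/^OFF=.*/OFF=[0,5.6]/' h.py; python3 - <<'E'
from h import *
where(); print(quat().as_matrix().round(4))
E
```

```text
slab gx -21.3 gy 40.1 under 10.4 | force gx -5.71 gy 3.29 z -1.63 | t 31.65 j3 1.09 w 0.740
[[ 0.7065 -0.0117 -0.7076]
 [-0.0094 -0.9999  0.0071]
 [-0.7077  0.0016 -0.7065]]
```

Emit:
arm_command --increments '[{"dr": [0,0,0],"offset": [-0.001,-0.06,0.001],"hand": -1},{"dr": [0,0,0],"offset": [0,-0.06,0],"hand": -1},{"dr": [0,0,0],"offset": [0,-0.06,0],"hand": -1},{"dr": [0,0,0],"offset": [0,-0.06,0],"hand": -1},{"dr": [0,0,0],"offset": [0,-0.06,0],"hand": -1},{"dr": [0,0,0],"offset": [0,-0.06,0],"hand": -1},{"dr": [0,0,0],"offset": [0,-0.06,0],"hand": -1},{"dr": [0,0,0],"offset": [0,-0.06,0],"hand": -1}]'

```text
time_s: 32.45
eef_pos: [522.9, -3.3, 16.0]
ee_rot: [-0.001, 0.924, -0.006, -0.383]
force: [5.6, -3.6, -2.0]
grip_width: 0.741
grip_force: 66.4
```

Emit:
arm_command --increments '[{"dr": [0,0,0],"offset": [-0.001,-0.06,0.001],"hand": -1},{"dr": [0,0,0],"offset": [0,-0.06,0],"hand": -1},{"dr": [0,0,0],"offset": [0,-0.06,0],"hand": -1},{"dr": [0,0,0],"offset": [0,-0.06,0],"hand": -1}]'

```text
time_s: 32.85
eef_pos: [523.1, 25.5, 15.9]
ee_rot: [-0.001, 0.924, -0.006, -0.383]
force: [5.3, -3.5, -1.9]
grip_width: 0.74
grip_force: 66.5
```

```bash
python3 - <<'E'
from h import *
where()
E
```

```text
slab gx -21.1 gy -46.2 under 10.3 | force gx -5.30 gy 3.45 z -1.85 | t 32.85 j3 1.09 w 0.740
```

Emit:
arm_command --increments '[{"dr": [0,0,0],"offset": [0,-0.06,0],"hand": -1},{"dr": [0,0,0],"offset": [0,-0.06,0],"hand": -1},{"dr": [0,0,0],"offset": [0,-0.06,0],"hand": -1},{"dr": [0,0,0],"offset": [0,-0.06,0],"hand": -1},{"dr": [0,0,0],"offset": [0,-0.06,0],"hand": -1},{"dr": [0,0,0],"offset": [0,-0.05,0],"hand": -1}]'

```text
time_s: 33.45
eef_pos: [523.6, 67.5, 15.9]
ee_rot: [-0.001, 0.924, -0.006, -0.383]
force: [6.2, -3.8, -2.4]
grip_width: 0.74
grip_force: 66.4
```

Emit:
arm_command --increments '[{"dr": [0,0,0],"offset": [0.04,0,-0.04],"hand": -1},{"dr": [0,0,0],"offset": [0.075,0,-0.075],"hand": -1},{"dr": [0,0,0],"offset": [0.075,0,-0.075],"hand": -1},{"dr": [0,0,0],"offset": [0.075,0,-0.075],"hand": -1},{"dr": [0,0,0],"offset": [0.075,0,-0.075],"hand": -1},{"dr": [0,0,0],"offset": [0.06,0,-0.06],"hand": -1},{"dr": [0,0,0],"offset": [-0.11,0,-0.11],"hand": -1},{"dr": [0,0,0],"offset": [-0.16,0,-0.16],"hand": -1}]'

```text
time_s: 34.25
eef_pos: [590.3, 67.0, 61.4]
ee_rot: [-0.002, 0.923, -0.006, -0.386]
force: [0.3, -0.4, -2.0]
grip_width: 0.738
grip_force: 66.2
```

```bash
python3 - <<'E'
from h import *
where(); st(); rA=pose(GX,np.radians(45),-1)
w=np.array([588,-150,66]); plan(w,rA,9); m=np.array([468.4,-326.2,56]); plan(m,rA,9,w,rA)
E
```

```text
slab gx -87.9 gy -88.4 under 55.8 | force gx -0.34 gy 0.44 z -2.01 | t 34.25 j3 0.73 w 0.738
{'time_s': 34.25, 'joints': [-0.067, 1.124, 0.735, -0.045, 2.074, 1.511], 'eef_pos': [590.27, 66.953, 61.444], 'ee_rot': [-0.002, 0.923, -0.006, -0.386], 'force': [0.335, -0.44, -2.008], 'grip_width': 0.738, 'grip_force': 66.188}
rows 9 dist/row 24.1 mm, turn/row 0.001 u
dr [-0.0, 0.001, -0.0]
0 [-0.003, 0.201, -0.003]
1 [-0.003, 0.201, -0.003]
2 [-0.003, 0.201, -0.003]
3 [-0.003, 0.201, -0.003]
4 [-0.003, 0.201, -0.003]
5 [-0.003, 0.201, -0.003]
6 [-0.003, 0.201, -0.003]
7 [-0.003, 0.201, -0.003]
8 [-0.003, 0.201, -0.003]
rows 9 dist/row 23.7 mm, turn/row 0.000 u
dr [0.0, 0.0, 0.0]
0 [-0.071, 0.164, 0.084]
1 [-0.071, 0.164, 0.084]
2 [-0.071, 0.164, 0.084]
3 [-0.071, 0.164, 0.084]
4 [-0.071, 0.164, 0.084]
5 [-0.071, 0.164, 0.084]
6 [-0.071, 0.164, 0.084]
7 [-0.071, 0.164, 0.084]
8 [-0.071, 0.164, 0.084]
```

Emit:
arm_command --increments '[{"dr": [0,0,0],"offset": [-0.003,0.201,-0.003],"hand": -1},{"dr": [0,0,0],"offset": [-0.003,0.201,-0.003],"hand": -1},{"dr": [0,0,0],"offset": [-0.003,0.201,-0.003],"hand": -1},{"dr": [0,0,0],"offset": [-0.003,0.201,-0.003],"hand": -1},{"dr": [0,0,0],"offset": [-0.003,0.201,-0.003],"hand": -1},{"dr": [0,0,0],"offset": [-0.003,0.201,-0.003],"hand": -1},{"dr": [0,0,0],"offset": [-0.003,0.201,-0.003],"hand": -1},{"dr": [0,0,0],"offset": [-0.003,0.201,-0.003],"hand": -1}]'

```text
time_s: 35.05
eef_pos: [588.5, -126.8, 67.2]
ee_rot: [-0.002, 0.923, -0.006, -0.384]
force: [0.6, 0.6, -2.4]
grip_width: 0.739
grip_force: 66.3
```

Emit:
arm_command --increments '[{"dr": [0,0,0],"offset": [-0.003,0.201,-0.003],"hand": -1},{"dr": [0,0,0],"offset": [-0.071,0.164,0.084],"hand": -1},{"dr": [0,0,0],"offset": [-0.071,0.164,0.084],"hand": -1},{"dr": [0,0,0],"offset": [-0.071,0.164,0.084],"hand": -1},{"dr": [0,0,0],"offset": [-0.071,0.164,0.084],"hand": -1},{"dr": [0,0,0],"offset": [-0.071,0.164,0.084],"hand": -1},{"dr": [0,0,0],"offset": [-0.071,0.164,0.084],"hand": -1},{"dr": [0,0,0],"offset": [-0.071,0.164,0.084],"hand": -1}]'

```text
time_s: 35.85
eef_pos: [494.0, -287.2, 60.1]
ee_rot: [-0.002, 0.923, -0.006, -0.384]
force: [0.3, -0.7, -2.1]
grip_width: 0.74
grip_force: 66.4
```

Emit:
arm_command --increments '[{"dr": [0,0,0],"offset": [-0.071,0.164,0.084],"hand": -1},{"dr": [0,0,0],"offset": [-0.071,0.164,0.084],"hand": -1},{"dr": [0,0,0],"offset": [0,0,0],"hand": -1}]'

```text
time_s: 36.15
eef_pos: [466.2, -327.5, 57.9]
ee_rot: [-0.003, 0.923, -0.007, -0.384]
force: [0.6, 0.4, -2.2]
grip_width: 0.74
grip_force: 66.3
```

```bash
python3 - <<'E'
from h import *
st(); rA=pose(GX,np.radians(45),-1); z=ctrl.sense()["eef_pos"][2]-5.6+40
s=ctrl.capture("side"); c,r,a=blob("side",s,(0,130,50),(12,255,255),(280,300,420,400),z); print("skin side",r,a)
t=ctrl.capture("top")
try: c,r,a=blob("top",t,(0,130,40),(11,255,255),(440,240,505,305),z); print("skin top",r,a)
except Exception as e: print(e)
m=np.array([468.4,-326.2,16]); plan(m,rA,4)
E
```

```text
{'time_s': 36.15, 'joints': [-0.633, 1.006, 0.987, -0.436, 1.811, 0.997], 'eef_pos': [466.239, -327.543, 57.868], 'ee_rot': [-0.003, 0.923, -0.007, -0.384], 'force': [0.628, 0.387, -2.197], 'grip_width': 0.74, 'grip_force': 66.275}
skin side ((475.3716735839844, -328.03857421875), (67.07581329345703, 35.09513854980469), 88.72844696044922) 380.5
skin top ((479.5003662109375, -346.0042724609375), (23.025245666503906, 34.16482925415039), 84.51676177978516) 111.0
rows 4 dist/row 10.4 mm, turn/row 0.001 u
dr [-0.001, 0.001, -0.001]
0 [0.062, 0.001, 0.06]
1 [0.062, 0.001, 0.06]
2 [0.062, 0.001, 0.06]
3 [0.062, 0.001, 0.06]
```

Emit:
arm_command --increments '[{"dr": [0,0,0],"offset": [0.062,0,0.06],"hand": -1},{"dr": [0,0,0],"offset": [0.062,0,0.06],"hand": -1},{"dr": [0,0,0],"offset": [0.062,0,0.06],"hand": -1},{"dr": [0,0,0],"offset": [0.055,0,0.053],"hand": -1},{"dr": [0,0,0],"offset": [0,0,0],"hand": -1},{"dr": [0,0,0],"offset": [0,0,0],"hand": -1}]'

```text
time_s: 36.85
eef_pos: [468.8, -325.6, 16.2]
ee_rot: [-0.002, 0.923, -0.006, -0.384]
force: [0.3, -0.6, -1.6]
grip_width: 0.741
grip_force: 66.3
```

Emit:
arm_command --increments '[{"dr": [0,0,0],"offset": [0.006,0,0.006],"hand": -1},{"dr": [0,0,0],"offset": [0,0,0],"hand": -1}]'

```text
time_s: 37.05
eef_pos: [468.9, -325.7, 15.5]
ee_rot: [-0.002, 0.924, -0.006, -0.383]
force: [-0.4, 0.0, -1.7]
grip_width: 0.743
grip_force: 66.3
```

Emit:
arm_command --increments '[{"dr": [0,0,0],"offset": [0.006,0,0.006],"hand": -1},{"dr": [0,0,0],"offset": [0,0,0],"hand": -1}]'

```text
time_s: 37.25
eef_pos: [468.8, -325.7, 14.3]
ee_rot: [-0.002, 0.924, -0.006, -0.383]
force: [0.1, -0.0, -1.4]
grip_width: 0.738
grip_force: 66.3
```

Emit:
arm_command --increments '[{"dr": [0,0,0],"offset": [0.004,0,0.004],"hand": -1},{"dr": [0,0,0],"offset": [0,0,0],"hand": -1}]'

```text
time_s: 37.45
eef_pos: [468.8, -325.7, 13.6]
ee_rot: [-0.002, 0.924, -0.006, -0.383]
force: [0.9, -1.1, -3.0]
grip_width: 0.743
grip_force: 66.4
```

Emit:
arm_command --increments '[{"dr": [0,0,0],"offset": [0.003,0,0.003],"hand": -1},{"dr": [0,0,0],"offset": [0,0,0],"hand": -1}]'

```text
time_s: 37.65
eef_pos: [468.8, -325.7, 13.6]
ee_rot: [-0.002, 0.923, -0.006, -0.384]
force: [-0.9, 1.0, 2.1]
grip_width: 0.741
grip_force: 66.5
```

Emit:
arm_command --increments '[{"dr": [0,0,0],"offset": [0.003,0,0.003],"hand": -1},{"dr": [0,0,0],"offset": [0,0,0],"hand": -1}]'

```text
time_s: 37.85
eef_pos: [468.8, -325.7, 13.6]
ee_rot: [-0.002, 0.923, -0.006, -0.384]
force: [-0.7, 1.6, 6.2]
grip_width: 0.74
grip_force: 66.8
```

Emit:
arm_command --increments '[{"dr": [0,0,0],"offset": [0.002,0,0.002],"hand": -1},{"dr": [0,0,0],"offset": [0,0,0],"hand": -1}]'

```text
time_s: 38.05
eef_pos: [468.8, -325.7, 13.6]
ee_rot: [-0.002, 0.923, -0.006, -0.384]
force: [-1.4, 2.2, 8.2]
grip_width: 0.739
grip_force: 66.8
```

Emit:
arm_command --increments '[{"dr": [0,0,0],"offset": [-0.005,0,-0.005],"hand": -1},{"dr": [0,0,0],"offset": [0,0,0],"hand": 1},{"dr": [0,0,0],"offset": [0,0,0],"hand": 1},{"dr": [0,0,0],"offset": [0,0,0],"hand": 1},{"dr": [0,0,0],"offset": [0,0,0],"hand": 1},{"dr": [0,0,0],"offset": [0,0,-0.08],"hand": 1},{"dr": [0,0,0],"offset": [0,0,-0.2],"hand": 1},{"dr": [0,0,0],"offset": [0,0,-0.3],"hand": 1}]'

```text
time_s: 38.85
eef_pos: [518.1, -326.0, 62.6]
ee_rot: [-0.003, 0.923, -0.006, -0.384]
force: [0.2, -0.8, 0.2]
grip_width: 0.996
grip_force: 0.0
```

Emit:
arm_command --increments '[{"dr": [0,0,0],"offset": [-0.2,0,-0.3],"hand": 1},{"dr": [0,0,0],"offset": [-0.2,0,-0.2],"hand": 1},{"dr": [0,0,0],"offset": [0,0,0],"hand": 1},{"dr": [0,0,0],"offset": [0,0,0],"hand": 1}]'

```text
time_s: 39.25
eef_pos: [527.1, -326.2, 139.1]
ee_rot: [-0.002, 0.924, -0.006, -0.383]
force: [0.7, 0.2, -0.9]
grip_width: 1.0
grip_force: 0.0
```

```bash
python3 - <<'E'
from h import *
st()
s=ctrl.capture("side"); c,r,a=blob("side",s,(0,130,50),(12,255,255),(280,300,420,400),48); print("skin side",r,a)
cv2.imwrite("pics/f.png",s[:,:,::-1])
E
```

```text
{'time_s': 39.25, 'joints': [-0.584, 1.063, 0.651, -0.455, 2.08, 0.91], 'eef_pos': [527.053, -326.232, 139.094], 'ee_rot': [-0.002, 0.924, -0.006, -0.383], 'force': [0.747, 0.163, -0.919], 'grip_width': 1.0, 'grip_force': 0.0}
skin side ((477.931884765625, -326.7526550292969), (34.36565399169922, 65.95073699951172), 0.363161563873291) 374.5
```

View pics/f.png

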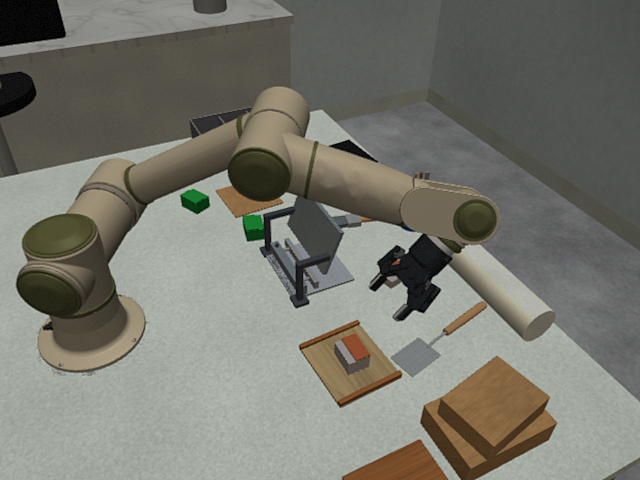

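The final view shows the slab at (352,352), painted face up near the middle of the board. The gripper is open and well clear, and nothing else has moved.

```bash
python3 -c "
from rig import ctrl; print(ctrl.finish_job())"
```

```text
the job is handed in; nothing more can be done
None
```

The job is handed in: the painted edge and then the bare edge were drawn right to left along the bar, pushed in about 5 mm. The slab sits painted face up within about 2 mm of the board's middle, released, with nothing else seen to move, at 39 s.

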